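# Nip up the pillar socket of a microscope stand with an adjustable wrench

## Task

The pillar socket on the microscope stand's cast base has worked loose. Lay the adjustable wrench flat on the base with its jaws around the socket's hexagon, roll the worm with light strokes of a fingertip until the jaws just fit the flats, then use the wrench to turn the socket clockwise (seen from above) until it comes up firmly against its stop, without forcing it. Do not turn it while the jaws are still slack, do not turn the socket by hand, leave the wrench lying on the hexagon, and leave everything else where it is.

Things in the scene. Friction and masses are not known exactly. Their poses are not given: they have to be found in the camera images.
- wrench: Steel adjustable wrench, 250 mm long, 0.4 to 0.6 kg, lying flat. Origin: underside of the head, where the centre of a 30 mm hexagon sits when it bears on the fixed jaw. x points out of the mouth, y from fixed to movable jaw, z up. Fixed jaw face at y = -15 mm, movable one at y = -15 mm + opening, both from x = -20 (throat) to 21 mm. Head 13 mm thick, within x -66..21, y -37..40 mm.
- wrench_grip (a point): Middle of the wrench's handle, 150 mm from the wrench's origin and 6.5 mm above its underside; axes as the wrench's. The handle runs from the origin along 157.5 degrees counter-clockwise from the wrench's x, i.e. along (-0.924, 0.383): a straight bar 22 mm wide and 10 mm thick from 72 to 225 mm out, its underside 1.5 mm above the head's. Centre of mass 65 mm out.
- worm: The wrench's knurled worm, a roller 16 mm in diameter and 16 mm long let into the head, its axis along the wrench's y. Origin at its middle: x = -40.5, y = 0, z = 8.2 mm in the wrench. Its top is 16.2 mm above the wrench's underside and 3.2 mm proud of the head; nothing else is proud there. It moves the jaw.
- jaw (a joint): Opening between the jaws in m (0 to 0.038), 4 to 6.5 mm too wide at the start. Only the worm moves it: a fingertip pressed on the worm's top with 8 to 15 N and drawn along the wrench's +x (from handle to mouth) closes it 1 mm per 10 mm drawn, the other way opens it. 6 to 7 N of drag rolls it; with the jaws up against the flats it stalls and the finger slips. It stays as left.
- hexagon (a point): Steel hexagon at the foot of the pillar socket, 30 mm across flats (34.6 mm across corners), 18 mm tall, standing on the base plate. Origin on its axis at the plate's top; z up; two of the flats are perpendicular to its y axis, x and -x point at corners. Above it the round socket, 28 mm in diameter, rises to 48 mm above the plate.
- socket (a joint): Turn of the socket with its hexagon in rad, growing clockwise seen from above (tightening). A tenth to a sixth of a turn remains at the start; it turns against a steady friction of 0.22 N m until its shoulder seats, and there it stops dead. 0.6 N m (4 N at 150 mm out on the handle) seats it well; over about 1.2 N m (8 N there) is forcing it and begins to push the wrench's jaws apart. It stays as left.
- stand_base: Cast-iron base plate, 200 mm (x) by 190 mm (y) by 20 mm thick, on screw feet that hold it 1 to 7 mm clear of the table; it does not move. Origin at the middle of its underside; the hexagon's axis is at x = +30 mm, y = 0.
- collar: Bystander: loose dark steel clamp collar, 42 mm in diameter, 14 mm tall, lying on a rear corner of the base plate.
- screwdriver: Bystander: screwdriver with a black handle, 190 mm, lying on the table.
- jar_tall: Bystander: glass jar with a white lid, 64 mm in diameter, 105 mm tall.
- jar_low: Bystander: glass jar with a blue lid, 72 mm in diameter, 75 mm tall.
- vial: Bystander: small glass vial, 30 mm in diameter, 50 mm tall.
- dish: Bystander: open clear petri dish, 90 mm in diameter, 14 mm tall.

How it is judged (in metres and radians):
On the way, in this order (a step that is already met when the one before it is completed fails the run):
1. the wrench lies flat on the base around the hexagon and its jaws have been rolled down to fit the flats (horizontal distance between wrench and hexagon below 0.008 m and z of wrench in the frame of hexagon below 0.004 m and value of joint jaw below 0.0315 m), for 0.2 s.
2. the socket has been turned home against its stop with the wrench (all of step 1 and value of joint socket above 0.98 rad), for 0.2 s.
At the end, for the whole second after the job is handed in: The socket is within 0.03 rad of its stop (joint at 1.0), the wrench lies flat on the base plate (within 4 mm in height) around the hexagon (centre within 8 mm) with its jaws fitting the flats (opening under 31.5 mm), and is at rest (all of step 1 and value of joint socket above 0.97 rad and linear speed of wrench below 0.01 m/s); the robot touches nothing.
It fails at once if the socket is turned while the jaws are slack (opening over 32.5 mm) (velocity of joint socket above 0.15 rad/s and value of joint jaw above 0.0325 m).
It fails at once if it is forced: more than 350 N between wrench and hexagon, or the jaws pushed apart (opening over 31.8 mm) at the stop (contact force between wrench and socket above 350 N or (value of joint socket above 0.95 rad and value of joint jaw above 0.0318 m)).
It fails at once if the worm is pressed with more than 40 N (contact force between the fingers and worm above 40 N).
It fails at once if the socket is gripped or pushed with the fingers (contact force between the fingers and socket above 8 N).
It fails at once if a bystander is moved by more than 30 mm (distance of any of screwdriver, jar_tall, jar_low, vial, dish, collar from where it was at the start of the episode above 0.03 m).
It also fails if it takes over 72 s, if anything falls off the work surface, if the arm or the gripper's body presses on something with over 40 N, if the wrist force passes 120 N, or if a joint passes its speed limit or range.

## Robot

A 6-joint arm with a two-finger parallel gripper is mounted at the origin on the work surface. World frame = base frame: x ahead of the robot, y to its left, z up, the work surface at z = 0. Lengths are in m, angles in degrees, forces in N, time in s.
With the tool pointing down it reaches from about 0.4 to 0.825 m from the base axis. Payload 7 kg.
Tool frame: the origin (TCP) lies on the centre line of the jaws, within the pads' length; the fingertips stand 14 mm ahead of it and the grasp point (between the pads) lies 5 mm behind it; z points along the fingers, y is the line along which they close (so a half turn about z gives the same grasp; the last joint's range is limited). The gripper opens to 88 mm and grips with 3 to 60 N. Pads are 19 mm wide; open, the fingers measure 130 mm over their backs; the gripper's body (78 mm by 193 mm) begins 47 mm behind the grasp point.
Start: joints at [81.881, 20.546, 0.682, 0, -70.136, -16.507], TCP at [0.281, 0.614, 0.241] pointing down, gripper open.
Joint ranges: [-176.03, 176.03], [-82.01, 121.73], [-58.28, 71.71], [-173.87, 95.51], [-174.79, -0.11], [-173.66, 173.66]. Speed limits (degrees/s): [136.94, 136.94, 172.46, 180, 180, 180].

## Interface

Orientations are given as [roll, pitch, yaw] about the fixed x, y, z axes, in that order (R = Rz(yaw) Ry(pitch) Rx(roll)).
In Python, from plant import r gives the robot as it stands.
- The arm moves only by the tool send_rows, never from a script. Its argument "steps" is a list of rows, each an object with "dp": the shift along the tool's x, y, z in mm, a list of three; "roll": the turn about the tool's z in rad; "jaw": the opening in per cent of the stroke, from 0 (shut) to 100 (fully open). In form: [{"dp": [tx, ty, tz], "roll": roll, "jaw": jaw}, ...]. A call has 1 to 5 rows; each row is the pose to reach, as a shift and turn from the pose commanded when the call began, along the tool's axes at that moment; what a row does not reach only later rows make up. A row lasts 1/8 s, in which the tool goes at most 62.5 mm and 10.7 degrees, less where a joint would pass 70% of its speed; a pose out of reach is approached as far as the arm can. A call with a gripper value outside its range is refused whole. The fingers move at their own pace and stop on an object; "newtons" is the grip in N (left out, the last holds). Time passes only in rows, so rows that repeat a pose let the fingers close. It gives the time, the measured TCP pose, the force, the opening and the grip force at its end, in the units of the state.
- r.get_state(): the state, without advancing time (a new reading comes with each control period).
- r.capture(name): name is "scene" or "top"; returns a dict with "image" (420x560x3 uint8, blue, green, red), "K" (3x3 intrinsics, pixels), "dist" ([k1, k2, p1, p2, k3] as OpenCV has them; the pictures are not rectified), "rvec" (rotation vector, rad) and "tvec" (3), from world to camera coordinates, as OpenCV has them. Camera axes: x right, y down, z forward; pixel columns grow to the right and rows downward; lengths in m; the calibration is good to about 2 mm. A picture is of the moment at which its call begins. There is no depth.
- r.close_job(): hands the job in; it is judged then, once.
The state is a dict: "time_s": time; "joints": joint angles; "qd": joint speeds; "joint_torque": joint torques, N m; "tcp_pos": TCP position; "eef_rot": TCP orientation; "contact_force": force on the tool from outside, world axes, zero at the start; "moment": the same for the moment, N m; "gripper_width": finger opening in m; "gripper_force": force on a finger pad.
Only numpy, scipy, OpenCV 4.12 (cv2) and the standard library are available. Lean on these libraries where they do the work, as an engineer would, in place of code of your own. Each camera call takes 0.05 s, during which the arm holds its last target. There are 200 camera calls.

## Working session

There is one attempt and no reset: what is moved stays moved. The work goes in short steps, Python scripts to look and compute and a tool call to move; the robot and the scene stay as the last step left them, time stands still between calls to the robot, and variables do not carry over. Pictures are saved under pics/ and viewed, at most 10 in all, crops included, and the job is handed in when it is done.

Besides the shell and the picture viewer there is one more tool, called as a command line: name --argument value ..., lists and objects as JSON in quotes. send_rows: Moves the arm, as the interface text tells. Its arguments: {"type":"object","properties":{"steps":{"type":"array","items":{"type":"object","properties":{"dp":{"type":"array","items":{"type":"number"}},"roll":{"type":"number"},"jaw":{"type":"number"}}}},"newtons":{"type":"number"}},"required":["steps"]}

```bash
mkdir -p pics; ls; python3 - <<'E'
from plant import r
import cv2,numpy as np
s=r.get_state();print(s)
for n in("scene","top"):
    c=r.capture(n);cv2.imwrite(f"pics/{n}0.png",c["image"]);np.savez(f"{n}0.npz",**c)
    R=cv2.Rodrigues(np.array(c["rvec"],float))[0];print(n,c["K"],c["dist"],-R.T@np.array(c["tvec"]).ravel(),R)
E
```

```text
pics
{'time_s': 0.0, 'joints': array([ 8.18827521e+01,  2.05908250e+01,  6.35273896e-01, -2.13001751e-02,
       -7.01344650e+01, -1.65055999e+01]), 'qd': array([-0.06628814, -0.08181394, -0.0462448 , -0.00015703,  0.06684491,
        0.06526258]), 'joint_torque': array([ 2.98290543e-03, -5.82719851e+01,  2.93054008e+01,  6.99717969e+00,
        6.97008902e-03, -1.39109920e-04]), 'tcp_pos': array([0.28107241, 0.61320221, 0.23963722]), 'eef_rot': array([ 1.79908004e+02, -6.37851486e-03, -2.46300966e+01]), 'contact_force': array([-0.53651243, -0.15289029, -1.08833439]), 'moment': array([ 0.02139636, -0.03993266,  0.06127796]), 'gripper_force': 0.0, 'gripper_width': 0.08759779774060764}
scene [[447.74445044   0.         272.72523925]
 [  0.         447.74445044 207.96743936]
 [  0.           0.           1.        ]] [-0.09036373  0.          0.          0.          0.        ] [1.18770947 0.69012255 0.62887187] [[-0.78610706  0.61797453  0.01196549]
 [ 0.32096537  0.42468156 -0.84653813]
 [-0.52822052 -0.6616291  -0.53219359]]
top [[463.95292454   0.         277.44669556]
 [  0.         463.95292454 214.61217643]
 [  0.           0.           1.        ]] [-0.10673993  0.          0.          0.          0.        ] [0.4070418  0.02321831 1.4069095 ] [[ 0.00430696 -0.99990227  0.01330023]
 [-0.99001004 -0.00613805 -0.14086322]
 [ 0.14093109 -0.01256066 -0.98993972]]
```

View pics/scene0.png

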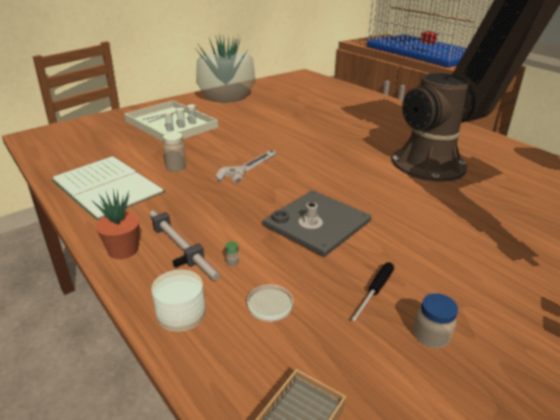

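View pics/top0.png

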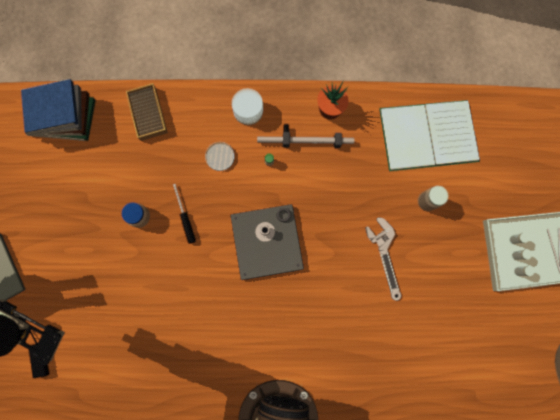

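The scene view shows the wrench near (247,165) and the base plate near (317,222) with its hexagon at (311,215). The top view shows the wrench from its head at (382,235) to its handle end at (396,296). It also shows the plate at (267,243), the hexagon at (264,232) and the collar at (285,215). Next I'll enlarge these areas.

```bash
python3 - <<'E'
import cv2,numpy as np
t=cv2.imread("pics/top0.png");s=cv2.imread("pics/scene0.png")
def cr(im,x,y,w,h,W,H):return cv2.resize(im[y:y+h,x:x+w],(W,H),interpolation=cv2.INTER_CUBIC)
a=np.hstack([cr(t,225,200,84,84,400,400),cr(t,355,212,60,90,266,400)])
b=np.hstack([cr(s,260,185,116,70,333,200),cr(s,210,145,75,45,333,200)])
cv2.imwrite("pics/crop0.png",np.vstack([a,b]))
E
```

```text
(no output)
```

View pics/crop0.png

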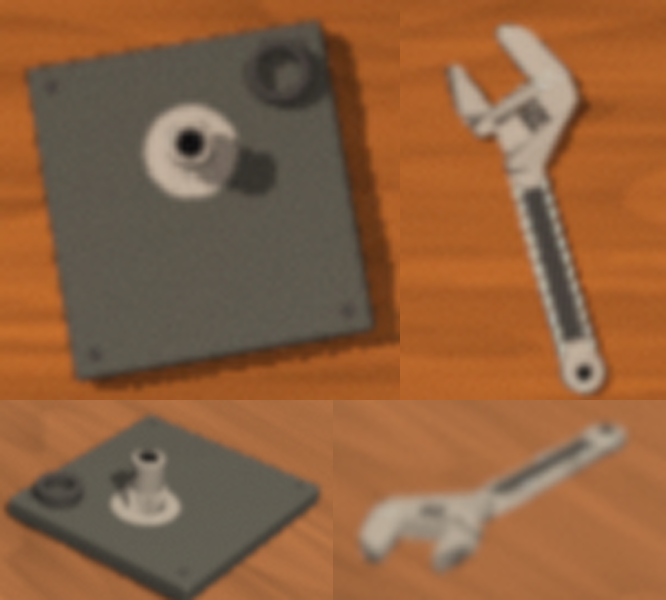

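The enlarged crop shows the plate with a light disc around the hexagon, and the wrench with its mouth toward the upper left. The fixed jaw is the upper-right one and the handle points down. Next I'll measure these.

```bash
cat > h.py <<'E'
import cv2,numpy as np
def load(n):
    c=dict(np.load(n+".npz"));c["R"]=cv2.Rodrigues(c["rvec"].astype(float))[0];c["C"]=-c["R"].T@c["tvec"].ravel();return c
def ray(c,p):
    q=cv2.undistortPoints(np.array(p,float).reshape(-1,1,2),c["K"],c["dist"])[:,0]
    d=np.c_[q,np.ones(len(q))]@c["R"];return d
def plane(c,p,z):
    d=ray(c,p);return c["C"]+d*((z-c["C"][2])/d[:,2])[:,None]
def tri(c1,p1,c2,p2):
    out=[]
    for a,b in zip(ray(c1,p1),ray(c2,p2)):
        A=np.c_[a,-b];t=np.linalg.lstsq(A,c2["C"]-c1["C"],rcond=None)[0]
        x=c1["C"]+a*t[0];y=c2["C"]+b*t[1];out.append(np.r_[(x+y)/2,np.linalg.norm(x-y)])
    return np.array(out)
def proj(c,P):return cv2.projectPoints(np.array(P,float).reshape(-1,1,3),c["rvec"].astype(float),c["tvec"].astype(float),c["K"],c["dist"])[0][:,0]
E
python3 - <<'E'
from h import *
np.set_printoptions(precision=4,suppress=True)
T=load("top0");S=load("scene0")
def masks(c,roi):
    x,y,w,h=roi;im=c["image"][y:y+h,x:x+w];im=cv2.resize(im,None,fx=8,fy=8,interpolation=cv2.INTER_CUBIC)
    hsv=cv2.cvtColor(im,cv2.COLOR_BGR2HSV);return im,hsv
def big(m):
    cs=cv2.findContours(m.astype(np.uint8),cv2.RETR_EXTERNAL,cv2.CHAIN_APPROX_NONE)[0];return max(cs,key=cv2.contourArea)
def full(p,roi):return (np.array(p,float).reshape(-1,2)+.5)/8-.5+np.array(roi[:2])
# wrench top
roi=(355,205,60,100);im,hsv=masks(T,roi)
m=hsv[...,1]<110
k=big(m);P=plane(T,full(k,roi),.0115)[:,:2]
print("wrench area",cv2.contourArea(k))
# handle: far part from head
d=np.array([-.96,-.26]);
for it in range(3):
    u=P@d;e=u.max();sel=(u>e-.135)&(u<e-.03);
    Q=P[sel];v=Q@np.array([-d[1],d[0]]);mid=np.median(v)
    a=[np.polyfit(u[sel][s],v[s],1) for s in (v>mid,v<mid)]
    sl=(a[0][0]+a[1][0])/2;ang=np.arctan2(d[1],d[0])+np.arctan(sl);d=np.array([np.cos(ang),np.sin(ang)])
n=np.array([-d[1],d[0]]);u=P@d;v=P@n;s1=v[sel]
vm=(np.median(s1[s1>np.median(s1)])+np.median(s1[s1<np.median(s1)]))/2
print("handle ang",np.degrees(ang),"width",np.median(s1[s1>np.median(s1)])-np.median(s1[s1<np.median(s1)]))
e=u.max();print("len",e-u.min(),"v ext",v.min()-vm,v.max()-vm)
o=d*(e-.225)+n*vm;print("origin",o,"yaw",np.degrees(ang)-157.5)
# plate
for nm,c,roi in(("top",T,(222,196,90,92)),("scene",S,(258,180,120,76))):
    im,hsv=masks(c,roi);m=((hsv[...,1]<90)).astype(np.uint8)
    m=cv2.morphologyEx(m,cv2.MORPH_CLOSE,np.ones((41,41)));k=big(m)
    h=cv2.convexHull(k);ap=cv2.approxPolyDP(h,25,True);print(nm,"poly",full(ap,roi).tolist())
    g=cv2.cvtColor(im,cv2.COLOR_BGR2GRAY);k=big(g>140);
    k2=big(g>140);print(nm,"disc",[full([cv2.minEnclosingCircle(k2)[0]],roi),cv2.boundingRect(k2),cv2.fitEllipse(k2)])
im1=cv2.resize(T["image"][215:250,245:285],(400,350),interpolation=cv2.INTER_CUBIC)
im2=cv2.resize(S["image"][195:235,288:334],(460,400),interpolation=cv2.INTER_CUBIC)
im1=cv2.copyMakeBorder(im1,0,50,0,0,cv2.BORDER_CONSTANT)
o=np.hstack([im1,im2])[:, :800]
o=np.clip((o.astype(float)-60)*1.35,0,255);cv2.imwrite("pics/hex0.png",o)
E
```

```text
wrench area 59124.5
handle ang -164.7484845924595 width 0.02667099492532382
len 0.25566327407422795 v ext -0.03399636436526271 0.05036362393002608
origin [ 0.5662 -0.2963] yaw -322.2484845924595
top poly [[290.8125, 204.9375], [302.3125, 267.9375], [241.3125, 278.5625], [231.0625, 214.9375]]
top disc [array([[264.6213, 231.2247]]), (268, 210, 148, 152), ((341.24627685546875, 285.57794189453125), (140.2655487060547, 145.06597900390625), 40.51777648925781)]
scene poly [[263.5625, 219.8125], [311.5625, 190.5625], [370.0625, 216.1875], [327.1875, 255.4375], [317.8125, 255.4375], [265.1875, 225.4375]]
scene disc [array([[310.25 , 221.625]]), (328, 290, 188, 99), ((428.27557373046875, 341.107177734375), (92.68205261230469, 187.2967529296875), 88.45877075195312)][ WARN:0@0.056] global loadsave.cpp:1063 imwrite_ Unsupported depth image for selected encoder is fallbacked to CV_8U.
```

View pics/hex0.png

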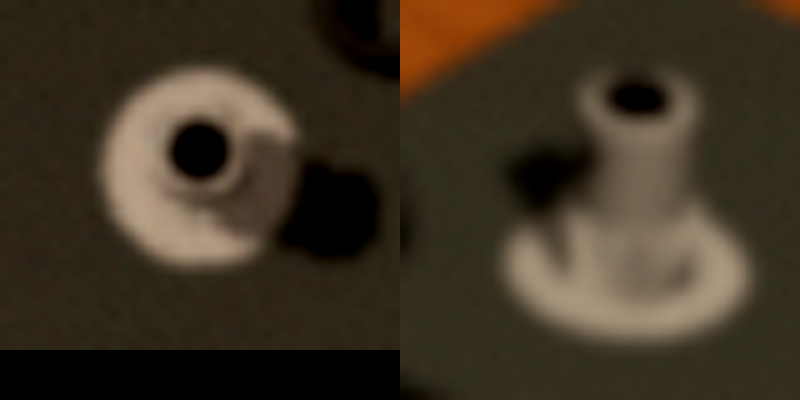

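The enhanced crop shows the socket's bore at about (264.5,229.5) in top and (311.2,204.2) in scene. The hexagon side faces lie at scene columns 304–317 and rows 217–225, with faint face shading.

```bash
python3 - <<'E'
from h import *
np.set_printoptions(precision=4,suppress=True,linewidth=160)
T=load("top0");S=load("scene0")
def bore(c,x,y,w,h):
    g=cv2.cvtColor(c["image"][y:y+h,x:x+w],cv2.COLOR_BGR2GRAY).astype(float);wt=np.clip(75-g,0,None)
    Y,X=np.mgrid[y:y+h,x:x+w];return [(X*wt).sum()/wt.sum(),(Y*wt).sum()/wt.sum()]
bt=bore(T,260,225,10,10);bs=bore(S,306,200,11,9);print("bore px",bt,bs,tri(T,[bt],S,[bs]))
dt=(np.array([[341.2,285.6]])+.5)/8-.5+[222,196];print("disc top c",dt)
for z in(.021,.024,.027):print(z,"disc",plane(T,dt,z)[0,:2],"bore T",plane(T,[bt],z+.048)[0,:2],"S",plane(S,[bs],z+.048)[0,:2])
# plate corners, tri top poly
pt=[[231.06,214.94],[290.81,204.94],[302.31,267.94]];
ps=[None]
tp=np.array([[290.81,204.94],[302.31,267.94],[241.31,278.56],[231.06,214.94]])
for z in(.021,.024,.027):
    p=plane(T,tp,z)[:,:2];print(z,[np.linalg.norm(p[i]-p[(i+1)%4]) for i in range(4)],"cen",p.mean(0),"yaw",[np.degrees(np.arctan2(*(p[i]-p[(i+1)%4])[::-1])) for i in range(4)])
print("tri",tri(T,[[290.8,204.9],[302.3,267.9]],S,[[263.6,219.8],[311.6,190.6]]))
g=cv2.cvtColor(S["image"],cv2.COLOR_BGR2GRAY)
print(g[213:230,298:325])
E
```

```text
bore px [np.float64(264.4634448574969), np.float64(229.65179677819083)] [np.float64(311.30454545454546), np.float64(204.3590909090909)] [[0.5533 0.043  0.0736 0.0017]]
disc top c [[264.2125 231.2625]]
0.021 disc [0.5536 0.0451] bore T [0.5532 0.0437] S [0.5486 0.0369]
0.024 disc [0.5533 0.0451] bore T [0.5529 0.0436] S [0.552  0.0404]
0.027 disc [0.553 0.045] bore T [0.5526 0.0436] S [0.5554 0.0439]
0.021 [np.float64(0.19276815466203026), np.float64(0.18385013860725213), np.float64(0.19321235387290556), np.float64(0.18303356849849828)] cen [0.5233 0.0384] yaw [np.float64(10.264932761620534), np.float64(-79.88723516633515), np.float64(-169.97772563236776), np.float64(99.97357774039445)]
0.024 [np.float64(0.1923508803266557), np.float64(0.1834521685974735), np.float64(0.19279411800459093), np.float64(0.1826373660719079)] cen [0.5231 0.0384] yaw [np.float64(10.264932761620535), np.float64(-79.88723516633513), np.float64(-169.97772563236776), np.float64(99.97357774039445)]
0.027 [np.float64(0.19193360599128115), np.float64(0.1830541985876948), np.float64(0.19237588213627638), np.float64(
[... 1436 characters left out ...]
 154 167 173 173 162 137 110  97]
 [103 120 141 158 168 172 172 172 171 167 163 156 149 144 145 145 147 149 156 166 172 172 167 151 125 104  96]
 [ 95 104 122 141 157 166 170 172 172 172 169 166 160 157 157 158 161 166 169 170 171 165 153 132 111  98  94]
 [ 94  97 104 118 135 148 158 164 168 170 171 169 168 166 167 169 172 173 169 166 161 149 131 112  99  93  93]
 [ 94  95  95 101 110 122 132 142 151 156 160 163 163 163 164 165 164 162 155 148 135 124 110  99  95  94  94]
 [ 95  95  94  94  96 103 108 116 125 131 135 139 142 142 142 144 140 136 128 120 111 103  98  96  94  95  94]
 [ 94  94  94  94  95  95  97  98 102 107 108 111 113 113 114 114 112 108 103 101  98  95  95  94  94  95  94]]
```

```bash
python3 - <<'E'
from h import *
np.set_printoptions(precision=1,suppress=True,linewidth=160)
T=load("top0");roi=(355,205,60,100);x,y,w,h=roi
im=cv2.resize(T["image"][y:y+h,x:x+w],None,fx=8,fy=8,interpolation=cv2.INTER_CUBIC)
hsv=cv2.cvtColor(im,cv2.COLOR_BGR2HSV)
for th in (90,110,130):
    k=max(cv2.findContours((hsv[...,1]<th).astype(np.uint8),0,1)[0],key=cv2.contourArea).reshape(-1,2)
    P=plane(T,(k+.5)/8-.5+[x,y],.013)[:,:2]-[.5684,-.2957]
    a=np.radians(37.75);W=1e3*P@np.array([[np.cos(a),-np.sin(a)],[np.sin(a),np.cos(a)]])
    print(th,"x/y range",W.min(0),W.max(0))
    for lo in range(-16,24,4):
        s=W[(W[:,0]>lo-1)&(W[:,0]<lo+1)];print(lo,np.unique(np.round(s[:,1])))
    s=W[(abs(W[:,1]-5)<8)];print("throat x",s[s[:,0]>-30][:,0].mean())
    print("fixed tip x",W[(W[:,1]<-12)][:,0].max(),"mov tip",W[W[:,1]>12][:,0].max())
E
```

```text
90 x/y range [-209.8  -38.7] [20.8 95.7]
-16 [-37. -15.  18.  19.  38.]
-12 [-37. -15. -14.  19.  20.  38.]
-8 [-37. -15. -14.  19.  38.  39.]
-4 [-36. -15.  19.  37.  38.]
0 [-35. -15.  19.  36.  37.]
4 [-35. -15.  19.  20.  34.]
8 [-34. -33. -15.  19.  32.  33.]
12 [-32. -31. -15.  19.  30.  31.]
16 [-29. -28. -27. -16.  20.  28.  29.]
20 [-25. -24. -23. -22. -21. -20. -19. -18. -17.  22.  23.  24.  25.  26.]
throat x -20.068607300940176
fixed tip x 20.774859858240802 mov tip 19.582562391937937
110 x/y range [-210.6  -39.4] [21.6 96.4]
-16 [-38. -14.  18.  19.  39.]
-12 [-38. -14.  19.  39.]
-8 [-38. -37. -14. -13.  18.  39.]
-4 [-37. -14.  18.  38.  39.]
0 [-36. -14.  18.  36.  37.]
4 [-36. -35. -14.  18.  19.  35.]
8 [-35. -34. -14.  18.  19.  33.  34.]
12 [-33. -32. -14.  18.  19.  31.  32.]
16 [-30. -29. -28. -15.  19.  29.  30.]
20 [-26. -25. -24. -23. -18. -17. -16.  21.  22.  23.  24.  25.  26.  27.]
throat x -19.22886251062358
fixed tip x 21.607534021038603 mov tip 20.24171954539366
130 x/y range [-211.5  -40.1] [22.3 97.1]
-16 [-39. -14. -13.  16.  17.  18.  40.]
-12 [-39. -38. -13.  18.  40.]
-8 [-38. -13.  17.  18.  40.]
-4 [-38. -13.  17.  39.  40.]
0 [-37. -14. -13.  17.  18.  37.  38.]
4 [-37. -36. -14. -13.  18.  35.  36.]
8 [-36. -35. -13.  18.  34.  35.]
12 [-34. -33. -14. -13.  18.  32.]
16 [-31. -30. -14.  18.  30.  31.]
20 [-27. -26. -25. -17. -16. -15.  19.  20.  21.  22.  24.  25.  26.  27.  28.]
throat x -18.383286105920295
fixed tip x 22.268768767429307 mov tip 21.134978822133906
```

send_rows --steps '[{"dp":[413,375,0],"roll":0.9,"jaw":60},{"dp":[413,375,0],"roll":0.9,"jaw":60},{"dp":[413,375,0],"roll":0.9,"jaw":60},{"dp":[413,375,0],"roll":0.9,"jaw":60},{"dp":[413,375,0],"roll":0.9,"jaw":60}]'

```text
time_s: 0.72
tcp_pos: [0.4043, 0.3242, 0.2404]
eef_rot: [180.0, -0.0, -76.5]
contact_force: [0.4, 0.7, 1.0]
gripper_width: 0.0532
gripper_force: 0.0
```

```bash
cat > go.py <<'E'
import sys,numpy as np
from scipy.spatial.transform import Rotation as Ro
from plant import r
# usage: go.py x y z yaw(deg)  -> dp mm, roll rad
s=r.get_state();R=Ro.from_euler("xyz",s["eef_rot"],degrees=True).as_matrix()
print("t %.2f pos %s rot %s F %s w %.4f j %s"%(s["time_s"],np.round(s["tcp_pos"],4),np.round(s["eef_rot"],1),np.round(s["contact_force"],1),s["gripper_width"],np.round(s["joints"])))
a=sys.argv[1:]
for i in range(0,len(a),4):
    x,y,z,w=map(float,a[i:i+4]);d=R.T@(np.array([x,y,z])-s["tcp_pos"])*1e3
    dy=(s["eef_rot"][2]-w+180)%360-180
    print("dp",np.round(d,1),"roll %.3f"%np.radians(dy))
E
python3 go.py .486 -.318 .15 -164.75
```

```text
t 0.72 pos [0.4043 0.3242 0.2404] rot [180.   -0.  -76.5] F [0.4 0.7 1. ] w 0.0532 j [ 60.   6. -19.  -0. -65. -47.]
dp [643.5  70.7  90.5] roll 1.541
```

send_rows --steps '[{"dp":[643,71,60],"roll":1.54},{"dp":[643,71,60],"roll":1.54},{"dp":[643,71,60],"roll":1.54},{"dp":[643,71,60],"roll":1.54},{"dp":[643,71,60],"roll":1.54}]'

```text
invalid input
```

```bash
python3 go.py .486 -.318 .15 -164.75
```

```text
t 0.72 pos [0.4043 0.3242 0.2404] rot [180.   -0.  -76.5] F [0.4 0.7 1. ] w 0.0532 j [ 60.   6. -19.  -0. -65. -47.]
dp [643.5  70.7  90.5] roll 1.541
```

Rows need the jaw value, so I'll include it.

send_rows --steps '[{"dp":[643,71,60],"roll":1.54,"jaw":60},{"dp":[643,71,60],"roll":1.54,"jaw":60},{"dp":[643,71,60],"roll":1.54,"jaw":60},{"dp":[643,71,60],"roll":1.54,"jaw":60},{"dp":[643,71,60],"roll":1.54,"jaw":60}]'

```text
time_s: 1.35
tcp_pos: [0.4444, 0.0158, 0.2117]
eef_rot: [-180.0, 0.0, -130.2]
contact_force: [0.9, 1.3, 0.5]
gripper_width: 0.0524
gripper_force: 0.0
```

```bash
python3 go.py .486 -.318 .12 -164.75
```

```text
t 1.35 pos [0.4444 0.0158 0.2117] rot [-180.     0.  -130.2] F [0.9 1.3 0.5] w 0.0524 j [ 28.  -0. -29.  -0. -61. -68.]
dp [ 228.1 -247.3   91.6] roll 0.603
```

send_rows --steps '[{"dp":[228,-247,92],"roll":0.603,"jaw":60},{"dp":[228,-247,92],"roll":0.603,"jaw":60},{"dp":[228,-247,92],"roll":0.603,"jaw":60},{"dp":[228,-247,92],"roll":0.603,"jaw":60},{"dp":[228,-247,92],"roll":0.603,"jaw":60}]'

```text
time_s: 1.98
tcp_pos: [0.4834, -0.2833, 0.1285]
eef_rot: [180.0, -0.0, -164.5]
contact_force: [1.5, 0.0, 0.5]
gripper_width: 0.0525
gripper_force: 0.0
```

send_rows --steps '[{"dp":[0,0,0],"roll":0,"jaw":60}]'

```text
time_s: 2.1
tcp_pos: [0.482, -0.2845, 0.1267]
eef_rot: [179.9, -0.2, -164.8]
contact_force: [-0.9, 0.5, 0.1]
gripper_width: 0.0525
gripper_force: 0.0
```

```bash
python3 go.py .4864 -.3181 .0175 -164.75
```

```text
t 2.10 pos [ 0.482  -0.2845  0.1267] rot [ 179.9   -0.2 -164.8] F [-0.9  0.5  0.1] w 0.0525 j [-11.  16. -23.   0. -52. -64.]
dp [  4.2 -33.7 109.2] roll -0.000
```

send_rows --steps '[{"dp":[4.2,-33.7,30],"roll":0,"jaw":60},{"dp":[4.2,-33.7,70],"roll":0,"jaw":60},{"dp":[4.2,-33.7,95],"roll":0,"jaw":60},{"dp":[4.2,-33.7,95],"roll":0,"jaw":60}]'

```text
time_s: 2.6
tcp_pos: [0.487, -0.3138, 0.0325]
eef_rot: [179.9, -0.2, -164.4]
contact_force: [0.6, -0.5, -0.5]
gripper_width: 0.0526
gripper_force: 0.0
```

```bash
python3 go.py .4864 -.3181 .0175 -164.75
```

```text
t 2.60 pos [ 0.487  -0.3138  0.0325] rot [ 179.9   -0.2 -164.4] F [ 0.6 -0.5 -0.5] w 0.0526 j [-13.  24. -25.  -0. -41. -61.]
dp [ 1.7 -4.1 15. ] roll 0.005
```

send_rows --steps '[{"dp":[1.5,-3,10],"roll":0,"jaw":60},{"dp":[1.5,-4,15],"roll":0,"jaw":60},{"dp":[1.5,-4,15],"roll":0,"jaw":60}]'

```text
time_s: 2.98
tcp_pos: [0.4882, -0.3191, 0.0195]
eef_rot: [-180.0, 0.0, -164.5]
contact_force: [-0.5, 0.6, 0.2]
gripper_width: 0.0527
gripper_force: 0.0
```

```bash
python3 go.py .4864 -.3181 .0175 -164.75
```

```text
t 2.98 pos [ 0.4882 -0.3191  0.0195] rot [-180.     0.  -164.5] F [-0.5  0.6  0.2] w 0.0527 j [-14.  25. -25.   0. -39. -60.]
dp [1.5 1.4 2. ] roll 0.005
```

send_rows --newtons 50 --steps '[{"dp":[1.5,1,2],"roll":0,"jaw":60},{"dp":[1.5,1,2],"roll":0,"jaw":0},{"dp":[1.5,1,2],"roll":0,"jaw":0},{"dp":[1.5,1,2],"roll":0,"jaw":0},{"dp":[1.5,1,2],"roll":0,"jaw":0}]'

```text
time_s: 3.6
tcp_pos: [0.4866, -0.3187, 0.0173]
eef_rot: [-180.0, 0.0, -164.5]
contact_force: [0.2, -0.4, 1.2]
gripper_width: 0.0211
gripper_force: 49.9
```

send_rows --steps '[{"dp":[0,0,0],"roll":0,"jaw":0},{"dp":[0,0,0],"roll":0,"jaw":0}]'

```text
time_s: 3.85
tcp_pos: [0.4865, -0.3187, 0.0173]
eef_rot: [-180.0, 0.0, -164.5]
contact_force: [-0.1, -2.4, -0.5]
gripper_width: 0.0211
gripper_force: 49.9
```

```bash
python3 go.py
```

```text
t 3.85 pos [ 0.4865 -0.3187  0.0173] rot [-180.     0.  -164.5] F [-0.1 -2.4 -0.5] w 0.0211 j [-14.  25. -26.   0. -39. -60.]
```

send_rows --steps '[{"dp":[0,0,-20],"roll":0,"jaw":0},{"dp":[0,0,-50],"roll":0,"jaw":0},{"dp":[0,0,-85],"roll":0,"jaw":0},{"dp":[0,0,-110],"roll":0,"jaw":0},{"dp":[0,0,-110],"roll":0,"jaw":0}]'

```text
time_s: 4.47
tcp_pos: [0.4868, -0.3184, 0.1282]
eef_rot: [-180.0, 0.1, -164.5]
contact_force: [0.9, 0.4, -6.4]
gripper_width: 0.0211
gripper_force: 49.9
```

```bash
python3 - <<'E'
from plant import r
import cv2,numpy as np
t=r.capture("top")["image"];s=r.capture("scene")["image"]
a=cv2.resize(t[190:320,330:440],(440,520),interpolation=cv2.INTER_CUBIC);b=cv2.resize(s[90:220,180:270],(360,520),interpolation=cv2.INTER_CUBIC)
cv2.imwrite("pics/lift.png",np.hstack([a,b]))
E
python3 go.py .4224 .1001 .127 146.5
```

```text
t 4.58 pos [ 0.4852 -0.3178  0.1257] rot [ 1.799e+02 -1.000e-01 -1.645e+02] F [-0.6  0.4 -5.4] w 0.0213 j [-14.  18. -20.  -0. -53. -61.]
dp [-51.2 419.5  -0.6] roll 0.855
```

View pics/lift.png

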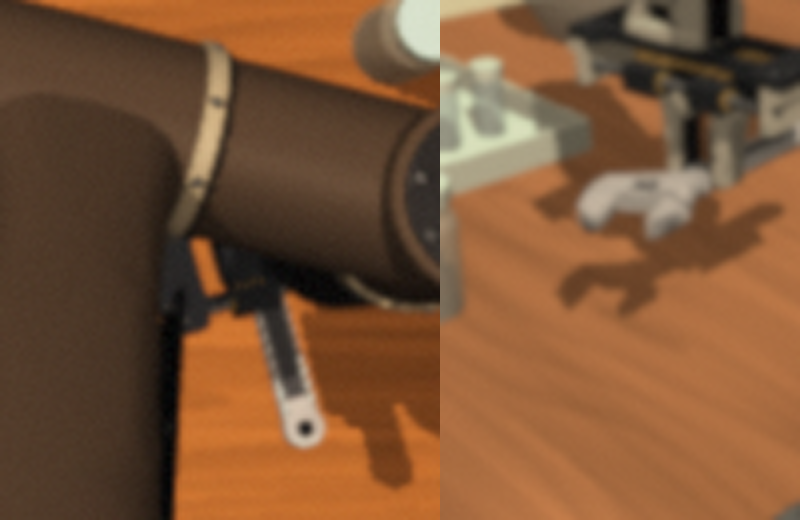

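The picture shows the wrench held level in the fingers, with its head at crop (640,200) and the handle end at (303,430). It was lifted without tilting, so I'll carry it over.

send_rows --steps '[{"dp":[-51,420,0],"roll":0.855,"jaw":0},{"dp":[-51,420,0],"roll":0.855,"jaw":0},{"dp":[-51,420,0],"roll":0.855,"jaw":0},{"dp":[-51,420,0],"roll":0.855,"jaw":0},{"dp":[-51,420,0],"roll":0.855,"jaw":0}]'

```text
time_s: 5.2
tcp_pos: [0.4461, -0.0501, 0.1258]
eef_rot: [-179.9, -0.1, 149.1]
contact_force: [1.8, 0.1, -5.2]
gripper_width: 0.0212
gripper_force: 49.9
```

```bash
python3 go.py .4224 .1001 .127 146.5
```

```text
t 5.20 pos [ 0.4461 -0.0501  0.1258] rot [-1.799e+02 -1.000e-01  1.491e+02] F [ 1.8  0.1 -5.2] w 0.0212 j [  19.    6.  -36.   -0.  -49. -140.]
dp [ 97.5 116.6  -1.2] roll 0.045
```

send_rows --steps '[{"dp":[97.5,117,-1],"roll":0.045,"jaw":0},{"dp":[97.5,117,-1],"roll":0.045,"jaw":0},{"dp":[97.5,117,-1],"roll":0.045,"jaw":0},{"dp":[97.5,117,20],"roll":0.045,"jaw":0}]'

```text
time_s: 5.7
tcp_pos: [0.4234, 0.1013, 0.107]
eef_rot: [179.9, 0.0, 147.0]
contact_force: [1.3, 0.1, -5.8]
gripper_width: 0.0213
gripper_force: 49.9
```

```bash
python3 go.py .4224 .1001 .048 146.5
```

```text
t 5.70 pos [0.4234 0.1013 0.107 ] rot [179.9   0.  147. ] F [ 1.3  0.1 -5.8] w 0.0213 j [  40.    6.  -39.   -0.  -45. -163.]
dp [ 0.3 -1.7 59. ] roll 0.009
```

send_rows --steps '[{"dp":[0.3,-1.7,25],"roll":0.009,"jaw":0},{"dp":[0.3,-1.7,50],"roll":0.009,"jaw":0},{"dp":[0.3,-1.7,57],"roll":0.009,"jaw":0},{"dp":[0.3,-1.7,57],"roll":0.009,"jaw":0}]'

```text
time_s: 6.2
tcp_pos: [0.4218, 0.0972, 0.0498]
eef_rot: [-179.9, -0.0, 146.3]
contact_force: [-0.1, -0.2, -4.6]
gripper_width: 0.0216
gripper_force: 49.9
```

```bash
python3 go.py .4224 .1001 .044 146.5; python3 - <<'E'
from plant import r
import cv2,numpy as np
t=r.capture("top");s=r.capture("scene");np.savez("top1.npz",**t);np.savez("scene1.npz",**s);t=t["image"];s=s["image"]
a=cv2.resize(t[190:310,215:315],(400,480),interpolation=cv2.INTER_CUBIC);b=cv2.resize(s[160:280,258:358],(400,480),interpolation=cv2.INTER_CUBIC)
cv2.imwrite("pics/pre.png",np.hstack([a,b]))
E
```

```text
t 6.20 pos [0.4218 0.0972 0.0498] rot [-179.9   -0.   146.3] F [-0.1 -0.2 -4.6] w 0.0216 j [  39.   11.  -43.   -0.  -36. -163.]
dp [1.1 2.8 5.7] roll -0.004
```

View pics/pre.png

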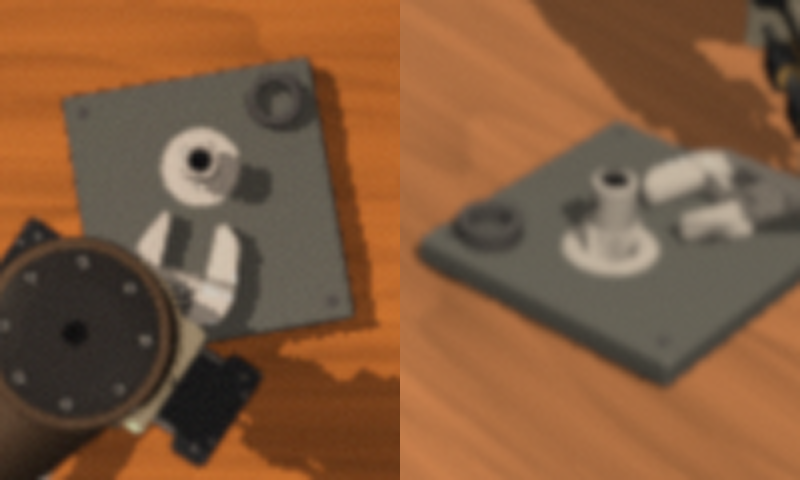

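The picture shows the mouth facing the socket. The movable jaw is at crop (155,240), the fixed jaw at (225,255) and the bore at (199,160). Next I'll measure the lateral offset.

```bash
python3 go.py .4224 .1001 .044 146.5; python3 - <<'E'
from h import *
np.set_printoptions(precision=1,suppress=True,linewidth=160)
T=load("top1");x,y,w,h=(240,238,45,35)
im=cv2.resize(T["image"][y:y+h,x:x+w],None,fx=8,fy=8,interpolation=cv2.INTER_CUBIC)
g=cv2.cvtColor(im,cv2.COLOR_BGR2GRAY)
O=np.array([.4926,.0500]);a=np.radians(146.3-157.5);R=np.array([[np.cos(a),-np.sin(a)],[np.sin(a),np.cos(a)]])
cs=[k for k in cv2.findContours((g>135).astype(np.uint8),0,1)[0] if cv2.contourArea(k)>800]
for k in cs:
    W=1e3*(plane(T,(k.reshape(-1,2)+.5)/8-.5+[x,y],.0455)[:,:2]-O)@R
    for lo in range(-16,24,4):
        s=W[abs(W[:,0]-lo)<1];print(lo,np.unique(np.round(s[:,1])))
print("hex in wrench",1e3*(np.array([.5527,.0440])-O)@R)
E
```

```text
t 6.30 pos [0.4226 0.0978 0.0508] rot [180.    0.  146.3] F [ 0.6 -0.5 -5.9] w 0.0216 j [  39.   11.  -43.    0.  -36. -163.]
dp [1.4 1.8 6.8] roll -0.004
-16 [-37. -15.]
-12 [-36. -15.]
-8 [-36. -35. -15.]
-4 [-35. -15.]
0 [-35. -34. -15.]
4 [-34. -15.]
8 [-33. -16. -15.]
12 [-31. -30. -16. -15.]
16 [-28. -27. -26. -16. -15.]
20 [-24. -23. -22. -21. -20. -19. -18.]
-16 [20. 28. 29. 30. 31. 32. 33.]
-12 [20. 35. 36. 37.]
-8 [20. 38.]
-4 [20. 37. 38.]
0 [20. 36.]
4 [20. 34. 35.]
8 [20. 32. 33.]
12 [20. 29. 30. 31.]
16 [20. 27. 28.]
20 [21. 22. 23. 24. 25. 26.]
-16 []
-12 []
-8 []
-4 []
0 []
4 []
8 []
12 []
16 []
20 []
hex in wrench [60.1  5.8]
```

send_rows --steps '[{"dp":[1.3,3.2,2],"roll":0,"jaw":0},{"dp":[1.3,3.2,4.5],"roll":0,"jaw":0},{"dp":[-8,7,4.5],"roll":0,"jaw":0},{"dp":[-17.2,10.8,4.5],"roll":0,"jaw":0},{"dp":[-17.2,10.8,4.5],"roll":0,"jaw":0}]'

```text
time_s: 6.92
tcp_pos: [0.4437, 0.0971, 0.0459]
eef_rot: [180.0, 0.0, 146.2]
contact_force: [1.1, 0.1, -5.1]
gripper_width: 0.0212
gripper_force: 49.9
```

```bash
python3 go.py; python3 - <<'E'
from plant import r
import numpy as np
s=r.get_state();y=np.radians(s["eef_rot"][2]);a=y-np.radians(157.5)
O=s["tcp_pos"][:2]-.0851*np.array([np.cos(y),np.sin(y)]);R=np.array([[np.cos(a),-np.sin(a)],[np.sin(a),np.cos(a)]])
print(1e3*(np.array([.5527,.0440])-O)@R)
E
```

```text
t 6.92 pos [0.4437 0.0971 0.0459] rot [180.    0.  146.2] F [ 1.1  0.1 -5.1] w 0.0212 j [  37.   13.  -41.    0.  -36. -161.]
[38.65649988  1.77558007]
```

send_rows --steps '[{"dp":[-9,3.5,0],"roll":0,"jaw":0},{"dp":[-18,7,0],"roll":0,"jaw":0},{"dp":[-27,10.5,0],"roll":0,"jaw":0},{"dp":[-36,14.4,0],"roll":0,"jaw":0},{"dp":[-36,14.4,0],"roll":0,"jaw":0}]'

```text
time_s: 7.55
tcp_pos: [0.4813, 0.089, 0.0458]
eef_rot: [180.0, 0.0, 146.2]
contact_force: [-0.6, -0.6, -6.0]
gripper_width: 0.0216
gripper_force: 49.9
```

```bash
python3 go.py; cat > hx.py <<'E'
from plant import r
import numpy as np
s=r.get_state();y=np.radians(s["eef_rot"][2]);a=y-np.radians(157.5)
O=s["tcp_pos"][:2]-.0851*np.array([np.cos(y),np.sin(y)]);R=np.array([[np.cos(a),-np.sin(a)],[np.sin(a),np.cos(a)]])
print("hex in wrench mm",1e3*(np.array([.5527,.0440])-O)@R)
E
python3 hx.py
```

```text
t 7.55 pos [0.4813 0.089  0.0458] rot [180.    0.  146.2] F [-0.6 -0.6 -6. ] w 0.0216 j [  34.   16.  -36.    0.  -38. -157.]
hex in wrench mm [0.1491392 2.3326418]
```

send_rows --steps '[{"dp":[0,0,1],"roll":0,"jaw":0},{"dp":[0,0,2],"roll":0,"jaw":0},{"dp":[0,0,2],"roll":0,"jaw":0}]'

```text
time_s: 7.92
tcp_pos: [0.4802, 0.0891, 0.0439]
eef_rot: [-180.0, -0.0, 146.3]
contact_force: [0.3, 0.2, -5.8]
gripper_width: 0.021
gripper_force: 49.9
```

send_rows --steps '[{"dp":[0,0,0.7],"roll":0,"jaw":0},{"dp":[0,0,1.3],"roll":0,"jaw":0},{"dp":[0,0,1.3],"roll":0,"jaw":0}]'

```text
time_s: 8.3
tcp_pos: [0.4805, 0.0892, 0.0427]
eef_rot: [180.0, 0.0, 146.3]
contact_force: [-2.0, 1.0, -4.4]
gripper_width: 0.0215
gripper_force: 49.9
```

send_rows --steps '[{"dp":[0,0,0.5],"roll":0,"jaw":0},{"dp":[0,0,1],"roll":0,"jaw":0},{"dp":[0,0,1],"roll":0,"jaw":0}]'

```text
time_s: 8.68
tcp_pos: [0.4805, 0.0892, 0.0422]
eef_rot: [180.0, 0.0, 146.3]
contact_force: [-4.9, 1.4, 5.5]
gripper_width: 0.0214
gripper_force: 49.9
```

send_rows --steps '[{"dp":[0,0,0.5],"roll":0,"jaw":0},{"dp":[0,0,1],"roll":0,"jaw":0},{"dp":[0,0,1],"roll":0,"jaw":0}]'

```text
time_s: 9.05
tcp_pos: [0.4806, 0.0892, 0.0421]
eef_rot: [180.0, 0.0, 146.3]
contact_force: [-9.3, 1.4, 18.2]
gripper_width: 0.0213
gripper_force: 49.9
```

send_rows --steps '[{"dp":[0,0,-1.3],"roll":0,"jaw":0},{"dp":[0,0,-1.3],"roll":0,"jaw":45},{"dp":[0,0,-1.3],"roll":0,"jaw":45},{"dp":[0,0,-1.3],"roll":0,"jaw":45}]'

```text
time_s: 9.55
tcp_pos: [0.4808, 0.0891, 0.0419]
eef_rot: [180.0, 0.0, 146.3]
contact_force: [0.2, 0.2, -1.2]
gripper_width: 0.0386
gripper_force: 0.0
```

send_rows --steps '[{"dp":[0,0,-20],"roll":0,"jaw":45},{"dp":[0,0,-50],"roll":0,"jaw":45},{"dp":[0,0,-80],"roll":0,"jaw":45},{"dp":[0,0,-80],"roll":0,"jaw":0}]'

```text
time_s: 10.05
tcp_pos: [0.482, 0.0898, 0.1242]
eef_rot: [179.8, 0.1, 146.3]
contact_force: [0.4, -0.6, -0.5]
gripper_width: 0.034
gripper_force: 0.0
```

```bash
python3 go.py; python3 - <<'E'
from plant import r
import cv2,numpy as np
t=r.capture("top");s=r.capture("scene");np.savez("top2.npz",**t);np.savez("scene2.npz",**s);t=t["image"];s=s["image"]
a=cv2.resize(t[190:310,215:315],(400,480),interpolation=cv2.INTER_CUBIC);b=cv2.resize(s[160:280,258:358],(400,480),interpolation=cv2.INTER_CUBIC)
cv2.imwrite("pics/placed.png",np.hstack([a,b]))
E
```

```text
t 10.05 pos [0.482  0.0898 0.1242] rot [1.798e+02 1.000e-01 1.463e+02] F [ 0.4 -0.6 -0.5] w 0.0340 j [  34.   10.  -31.    0.  -49. -157.]
```

View pics/placed.png

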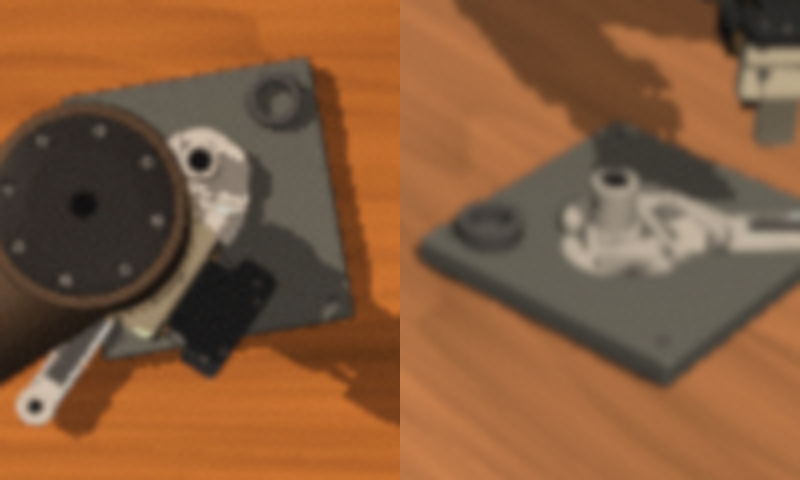

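The picture shows the wrench lying around the hexagon, with the bore at crop (199,160) between the jaws and the handle end at (35,407). Next I'll hover over the worm.

```bash
python3 go.py .5040 .0513 .075 168.8
```

```text
t 10.15 pos [0.4805 0.0891 0.1219] rot [180.    0.  146.3] F [ 0.3 -0.1 -0.3] w 0.0270 j [  34.   10.  -32.   -0.  -49. -157.]
dp [-40.6 -18.4  46.9] roll -0.393
```

send_rows --newtons 10 --steps '[{"dp":[-30,-14,10],"roll":-0.186,"jaw":0},{"dp":[-40.6,-18.4,25],"roll":-0.372,"jaw":0},{"dp":[-40.6,-18.4,46],"roll":-0.393,"jaw":0},{"dp":[-40.6,-18.4,46],"roll":-0.393,"jaw":0},{"dp":[-40.6,-18.4,46],"roll":-0.393,"jaw":0}]'

```text
time_s: 10.78
tcp_pos: [0.504, 0.0512, 0.0759]
eef_rot: [-180.0, -0.0, 168.8]
contact_force: [0.7, -0.1, 0.1]
gripper_width: 0.0002
gripper_force: 0.0
```

```bash
python3 go.py .5040 .0513 .0570 168.8
```

```text
t 10.78 pos [0.504  0.0512 0.0759] rot [-180.    -0.   168.8] F [ 0.7 -0.1  0.1] w 0.0002 j [  28.   15.  -32.    0.  -43. -129.]
dp [ 0.   0.1 18.9] roll -0.000
```

send_rows --steps '[{"dp":[0,0,12],"roll":0,"jaw":0},{"dp":[0,0,19],"roll":0,"jaw":0},{"dp":[0,0,19],"roll":0,"jaw":0},{"dp":[0,0,19],"roll":0,"jaw":0}]'

```text
time_s: 11.28
tcp_pos: [0.5041, 0.0513, 0.057]
eef_rot: [-180.0, -0.0, 168.8]
contact_force: [0.1, -0.5, -0.0]
gripper_width: 0.0004
gripper_force: 0.0
```

send_rows --steps '[{"dp":[0,0,0.6],"roll":0,"jaw":0},{"dp":[0,0,0.6],"roll":0,"jaw":0}]'

```text
time_s: 11.52
tcp_pos: [0.5041, 0.0513, 0.0565]
eef_rot: [180.0, 0.0, 168.8]
contact_force: [-1.1, -0.8, 0.6]
gripper_width: 0.0005
gripper_force: 0.0
```

send_rows --steps '[{"dp":[0,0,0.6],"roll":0,"jaw":0},{"dp":[0,0,0.6],"roll":0,"jaw":0}]'

```text
time_s: 11.78
tcp_pos: [0.5041, 0.0513, 0.0558]
eef_rot: [180.0, 0.0, 168.8]
contact_force: [-0.4, -0.1, 0.3]
gripper_width: 0.0005
gripper_force: 0.2
```

send_rows --steps '[{"dp":[0,0,0.5],"roll":0,"jaw":0},{"dp":[0,0,0.5],"roll":0,"jaw":0}]'

```text
time_s: 12.02
tcp_pos: [0.5042, 0.0513, 0.0555]
eef_rot: [180.0, 0.0, 168.8]
contact_force: [-1.4, 0.5, 4.0]
gripper_width: 0.0005
gripper_force: 2.3
```

send_rows --steps '[{"dp":[0,0,0.5],"roll":0,"jaw":0},{"dp":[0,0,0.5],"roll":0,"jaw":0}]'

```text
time_s: 12.28
tcp_pos: [0.5043, 0.0512, 0.0553]
eef_rot: [180.0, 0.0, 168.8]
contact_force: [-2.6, -0.8, 8.1]
gripper_width: 0.0005
gripper_force: 4.2
```

send_rows --steps '[{"dp":[0,0,0.5],"roll":0,"jaw":0},{"dp":[0,0,0.5],"roll":0,"jaw":0}]'

```text
time_s: 12.52
tcp_pos: [0.5045, 0.0513, 0.0552]
eef_rot: [180.0, 0.1, 168.8]
contact_force: [-3.5, -0.7, 11.8]
gripper_width: 0.0005
gripper_force: 5.9
```

send_rows --steps '[{"dp":[-4,0,0],"roll":0,"jaw":0},{"dp":[-8,0,0],"roll":0,"jaw":0}]'

```text
time_s: 12.78
tcp_pos: [0.5115, 0.0497, 0.0551]
eef_rot: [-180.0, -0.0, 168.8]
contact_force: [-7.4, 2.2, 15.1]
gripper_width: 0.0003
gripper_force: 7.5
```

send_rows --steps '[{"dp":[-3.5,0,0],"roll":0,"jaw":0},{"dp":[-7,0,0],"roll":0,"jaw":0}]'

```text
time_s: 13.02
tcp_pos: [0.5183, 0.0482, 0.0551]
eef_rot: [-180.0, -0.0, 168.8]
contact_force: [-6.7, 1.2, 15.2]
gripper_width: 0.0003
gripper_force: 7.6
```

```bash
cat > jaw.py <<'E'
import sys
from plant import r
from h import *
np.set_printoptions(precision=1,suppress=True,linewidth=160)
n=sys.argv[1];T=r.capture("top");np.savez(n+".npz",**T);T=load(n)
x,y,w,h=(235,215,60,60)
cv2.imwrite("pics/%s.png"%n,cv2.resize(T["image"][190:310,215:315],(600,600),interpolation=cv2.INTER_CUBIC)[:, :])
print(np.round(r.get_state()["contact_force"],1))
E
python3 jaw.py j1; python3 go.py
```

```text
[-6.6  0.  15.6]
t 13.07 pos [0.5186 0.0481 0.0551] rot [-180.    -0.   168.8] F [-6.6  0.  15.6] w 0.0006 j [  27.   18.  -32.    0.  -41. -128.]
```

View pics/j1.png

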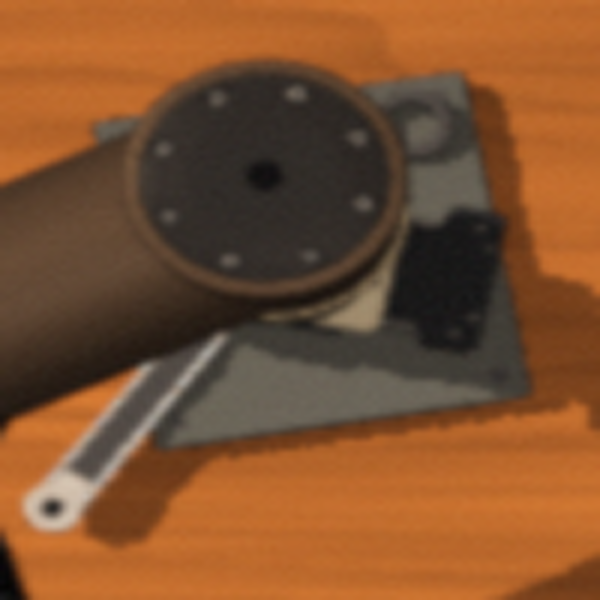

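The arm hides the jaws in this view, but the handle end at crop (50,507) has not moved. The drag of about 6.8 N matches the rolling force, so I'll do more strokes.

send_rows --steps '[{"dp":[0,0,-4],"roll":0,"jaw":0},{"dp":[7.5,0,-4],"roll":0,"jaw":0},{"dp":[15,0,-3],"roll":0,"jaw":0},{"dp":[15,0,-0.3],"roll":0,"jaw":0},{"dp":[15,0,-0.3],"roll":0,"jaw":0}]'

```text
time_s: 13.7
tcp_pos: [0.503, 0.0511, 0.0549]
eef_rot: [-179.9, -0.1, 168.8]
contact_force: [-7.3, 1.0, 11.9]
gripper_width: 0.0005
gripper_force: 6.6
```

send_rows --steps '[{"dp":[-4,0,0],"roll":0,"jaw":0},{"dp":[-8,0,0],"roll":0,"jaw":0},{"dp":[-12,0,0],"roll":0,"jaw":0},{"dp":[-15,0,0],"roll":0,"jaw":0}]'

```text
time_s: 14.2
tcp_pos: [0.518, 0.0481, 0.0551]
eef_rot: [-179.9, -0.1, 168.8]
contact_force: [-5.9, 1.3, 14.5]
gripper_width: 0.0007
gripper_force: 7.3
```

```bash
python3 go.py
```

```text
t 14.20 pos [0.518  0.0481 0.0551] rot [-1.799e+02 -1.000e-01  1.688e+02] F [-5.9  1.3 14.5] w 0.0007 j [  27.   18.  -32.   -0.  -41. -128.]
```

send_rows --steps '[{"dp":[0,0,-4],"roll":0,"jaw":0},{"dp":[7.5,0,-4],"roll":0,"jaw":0},{"dp":[15,0,-4],"roll":0,"jaw":0},{"dp":[15,0,-0.2],"roll":0,"jaw":0},{"dp":[15,0,-0.2],"roll":0,"jaw":0}]'

```text
time_s: 14.82
tcp_pos: [0.5035, 0.0512, 0.0551]
eef_rot: [-180.0, -0.0, 168.8]
contact_force: [-4.7, 0.9, 10.4]
gripper_width: 0.0004
gripper_force: 5.4
```

send_rows --steps '[{"dp":[-4,0,0],"roll":0,"jaw":0},{"dp":[-8,0,0],"roll":0,"jaw":0}]'

```text
time_s: 15.08
tcp_pos: [0.5113, 0.0498, 0.0552]
eef_rot: [-180.0, -0.0, 168.8]
contact_force: [-6.6, 2.0, 13.5]
gripper_width: 0.0005
gripper_force: 6.4
```

send_rows --steps '[{"dp":[-4,0,0],"roll":0,"jaw":0},{"dp":[-7,0,0],"roll":0,"jaw":0}]'

```text
time_s: 15.32
tcp_pos: [0.5183, 0.0485, 0.0552]
eef_rot: [-180.0, -0.0, 168.8]
contact_force: [-5.8, 3.3, 13.1]
gripper_width: 0.0003
gripper_force: 6.3
```

```bash
python3 go.py
```

```text
t 15.32 pos [0.5183 0.0485 0.0552] rot [-180.    -0.   168.8] F [-5.8  3.3 13.1] w 0.0003 j [  27.   18.  -32.   -0.  -41. -128.]
```

send_rows --steps '[{"dp":[0,0,-4],"roll":0,"jaw":0},{"dp":[7.5,0,-4],"roll":0,"jaw":0},{"dp":[15,0,-4],"roll":0,"jaw":0},{"dp":[15,0,-0.1],"roll":0,"jaw":0},{"dp":[15,0,-0.1],"roll":0,"jaw":0}]'

```text
time_s: 15.95
tcp_pos: [0.5035, 0.0512, 0.055]
eef_rot: [-180.0, -0.0, 168.8]
contact_force: [-5.0, 0.6, 9.3]
gripper_width: 0.0007
gripper_force: 4.7
```

send_rows --steps '[{"dp":[-4,0,0],"roll":0,"jaw":0},{"dp":[-8,0,0],"roll":0,"jaw":0}]'

```text
time_s: 16.2
tcp_pos: [0.5111, 0.0498, 0.0552]
eef_rot: [-180.0, -0.1, 168.8]
contact_force: [-8.2, 4.2, 13.1]
gripper_width: 0.0006
gripper_force: 6.5
```

send_rows --steps '[{"dp":[-4,0,0],"roll":0,"jaw":0},{"dp":[-7,0,0],"roll":0,"jaw":0}]'

```text
time_s: 16.45
tcp_pos: [0.5177, 0.0487, 0.0552]
eef_rot: [-180.0, -0.1, 168.8]
contact_force: [-10.7, 5.4, 13.8]
gripper_width: 0.0002
gripper_force: 7.2
```

```bash
python3 go.py
```

```text
t 16.45 pos [0.5177 0.0487 0.0552] rot [-1.800e+02 -1.000e-01  1.688e+02] F [-10.7   5.4  13.8] w 0.0002 j [  27.   18.  -32.   -0.  -41. -128.]
```

The drag rose from about 7 to 12 N, so the worm is stalling. I'll do one confirming stroke.

send_rows --steps '[{"dp":[0,0,-4],"roll":0,"jaw":0},{"dp":[7.5,0,-4],"roll":0,"jaw":0},{"dp":[15,0,-4],"roll":0,"jaw":0},{"dp":[15,0,-0.1],"roll":0,"jaw":0},{"dp":[15,0,-0.1],"roll":0,"jaw":0}]'

```text
time_s: 17.08
tcp_pos: [0.5034, 0.0512, 0.055]
eef_rot: [-180.0, -0.0, 168.8]
contact_force: [-4.6, 1.8, 9.4]
gripper_width: 0.0005
gripper_force: 4.4
```

send_rows --steps '[{"dp":[-4,0,0],"roll":0,"jaw":0},{"dp":[-8,0,0],"roll":0,"jaw":0}]'

```text
time_s: 17.32
tcp_pos: [0.5101, 0.0497, 0.0551]
eef_rot: [-179.9, -0.2, 168.8]
contact_force: [-12.0, 7.0, 17.1]
gripper_width: 0.0005
gripper_force: 8.1
```

send_rows --steps '[{"dp":[-3,0,0],"roll":0,"jaw":0},{"dp":[-5,0,0],"roll":0,"jaw":0}]'

```text
time_s: 17.58
tcp_pos: [0.5146, 0.0485, 0.0551]
eef_rot: [-179.9, -0.2, 168.8]
contact_force: [-13.9, 5.8, 17.8]
gripper_width: 0.0005
gripper_force: 8.8
```

```bash
python3 go.py
```

```text
t 17.57 pos [0.5146 0.0485 0.0551] rot [-179.9   -0.2  168.8] F [-13.9   5.8  17.8] w 0.0005 j [  27.   18.  -32.   -0.  -41. -128.]
```

send_rows --steps '[{"dp":[0,0,-20],"roll":0,"jaw":0},{"dp":[0,0,-60],"roll":0,"jaw":0},{"dp":[0,0,-60],"roll":0,"jaw":0}]'

```text
time_s: 17.95
tcp_pos: [0.5187, 0.0495, 0.1175]
eef_rot: [179.8, 0.3, 168.8]
contact_force: [-0.0, -0.5, -0.1]
gripper_width: 0.0003
gripper_force: 0.0
```

```bash
python3 go.py .44 -.03 .12 -144
```

```text
t 17.95 pos [0.5187 0.0495 0.1175] rot [179.8   0.3 168.8] F [-0.  -0.5 -0.1] w 0.0003 j [  27.   13.  -28.    0.  -49. -128.]
dp [ 61.9 -93.2  -3.1] roll -0.823
```

send_rows --steps '[{"dp":[62,-93,-3],"roll":-0.82,"jaw":0},{"dp":[62,-93,-3],"roll":-0.82,"jaw":0},{"dp":[62,-93,-3],"roll":-0.82,"jaw":0},{"dp":[62,-93,-3],"roll":-0.82,"jaw":0},{"dp":[62,-93,-3],"roll":-0.82,"jaw":0}]'

```text
time_s: 18.58
tcp_pos: [0.4376, -0.0307, 0.1173]
eef_rot: [180.0, -0.0, -144.0]
contact_force: [0.2, -0.1, 0.3]
gripper_width: 0.0004
gripper_force: 0.0
```

```bash
python3 go.py; python3 - <<'E'
from plant import r
import cv2,numpy as np
t=r.capture("top");s=r.capture("scene");np.savez("top3.npz",**t);np.savez("scene3.npz",**s);t=t["image"];s=s["image"]
a=cv2.resize(t[190:310,205:305],(400,480),interpolation=cv2.INTER_CUBIC);b=cv2.resize(s[160:280,268:368],(400,480),interpolation=cv2.INTER_CUBIC)
cv2.imwrite("pics/fit.png",np.hstack([a,b]))
E
```

```text
t 18.57 pos [ 0.4376 -0.0307  0.1173] rot [ 180.   -0. -144.] F [ 0.2 -0.1  0.3] w 0.0004 j [ 22.   5. -38.  -0. -47. -76.]
```

View pics/fit.png

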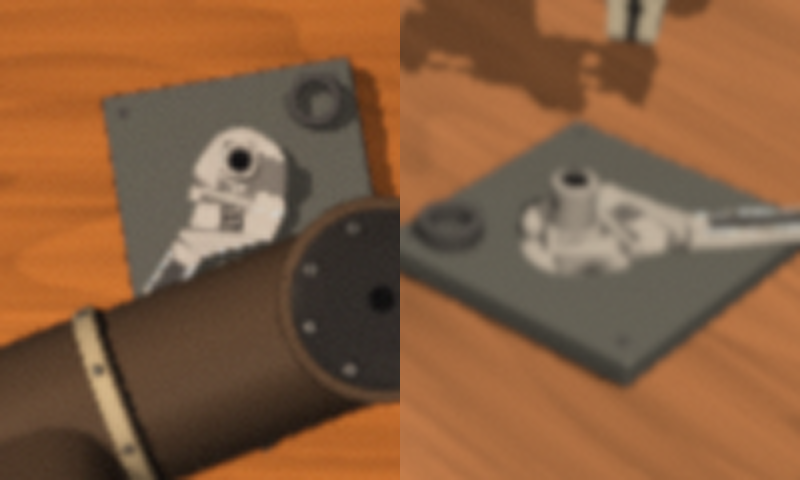

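The picture shows the head seated around the socket: bore at crop (239,160), movable jaw at (200,180), handle leaving at (150,290), all lying flat on the plate. The stroke count and the stall both indicate that the jaws fit, so I'll now move to the handle's near side to push.

```bash
python3 go.py .4313 .0777 .09 -144
```

```text
t 18.68 pos [ 0.4376 -0.0306  0.1173] rot [ 180.    -0.  -144.2] F [ 0.1 -0.6  0.4] w 0.0004 j [ 22.   5. -38.  -0. -47. -76.]
dp [-58.3  91.5  27.2] roll -0.003
```

send_rows --steps '[{"dp":[-30,46,10],"roll":0,"jaw":0},{"dp":[-58,91.5,27],"roll":0,"jaw":0},{"dp":[-58,91.5,50],"roll":0,"jaw":0},{"dp":[-58,91.5,55],"roll":0,"jaw":0},{"dp":[-58,91.5,55],"roll":0,"jaw":0}]'

```text
time_s: 19.3
tcp_pos: [0.4313, 0.0772, 0.0627]
eef_rot: [-180.0, -0.1, -144.3]
contact_force: [0.2, -0.8, 0.1]
gripper_width: 0.0004
gripper_force: 0.0
```

```bash
python3 go.py .4313 .0777 .0445 -144; python3 - <<'E'
from plant import r
import cv2,numpy as np
from h import *
t=r.capture("top");np.savez("top4.npz",**t);T=load("top4")
im=T["image"][200:320,190:300];hsv=cv2.cvtColor(cv2.resize(im,None,fx=8,fy=8,interpolation=cv2.INTER_CUBIC),cv2.COLOR_BGR2HSV)
# handle end over wood: low saturation bright blob
m=((hsv[...,1]<110)&(hsv[...,2]>120)).astype(np.uint8)
for k in cv2.findContours(m,0,1)[0]:
    if cv2.contourArea(k)>1500:
        (c,ra)=cv2.minEnclosingCircle(k);p=(np.array([c])+.5)/8-.5+[190,200];print(p,cv2.contourArea(k)/64,ra/8,plane(T,p,.0366)[0,:2])
E
```

```text
t 19.30 pos [0.4313 0.0772 0.0627] rot [-1.800e+02 -1.000e-01 -1.443e+02] F [ 0.2 -0.8  0.1] w 0.0004 j [ 36.  10. -41.   0. -38. -90.]
dp [-0.3  0.4 18.2] roll -0.005
[[194.1875 312.8125]] 53.8046875 8.079693794250488 [0.31166788 0.247151  ]
[[269.4375     270.99742889]] 26.34375 4.566789150238037 [0.43471688 0.02863432]
[[263.875 235.875]] 474.5390625 15.125786781311035 [0.53821669 0.04578669]
```

send_rows --steps '[{"dp":[11,-4,0],"roll":0,"jaw":0},{"dp":[11,-4,8],"roll":0,"jaw":0},{"dp":[11,-4,12],"roll":0,"jaw":0},{"dp":[11,-4,12],"roll":0,"jaw":0}]'

```text
time_s: 19.85
tcp_pos: [0.4248, 0.0678, 0.0506]
eef_rot: [-180.0, -0.0, -144.2]
contact_force: [1.1, 0.4, -0.2]
gripper_width: 0.0004
gripper_force: 0.0
```

send_rows --steps '[{"dp":[0,0,3],"roll":0,"jaw":0},{"dp":[0,0,6],"roll":0,"jaw":0},{"dp":[0,0,6],"roll":0,"jaw":0}]'

```text
time_s: 20.23
tcp_pos: [0.4248, 0.068, 0.0447]
eef_rot: [180.0, -0.0, -144.2]
contact_force: [-0.1, -0.7, -0.2]
gripper_width: 0.0003
gripper_force: 0.0
```

```bash
python3 go.py
```

```text
t 20.23 pos [0.4248 0.068  0.0447] rot [ 180.    -0.  -144.2] F [-0.1 -0.7 -0.2] w 0.0003 j [ 36.  11. -44.  -0. -35. -90.]
```

send_rows --steps '[{"dp":[-3.8,1.4,0],"roll":0,"jaw":0},{"dp":[-7.5,2.8,0],"roll":0,"jaw":0},{"dp":[-11.3,4.2,0],"roll":0,"jaw":0},{"dp":[-15,5.5,0],"roll":0,"jaw":0},{"dp":[-18.8,6.9,0],"roll":0,"jaw":0}]'

```text
time_s: 20.85
tcp_pos: [0.4356, 0.0843, 0.0447]
eef_rot: [-180.0, -0.1, -144.2]
contact_force: [-1.5, -3.7, 1.2]
gripper_width: 0.0009
gripper_force: 2.1
```

send_rows --steps '[{"dp":[-3,1,0],"roll":0,"jaw":0},{"dp":[-6,2,0],"roll":0,"jaw":0},{"dp":[-9,3.1,0],"roll":0,"jaw":0}]'

```text
time_s: 21.22
tcp_pos: [0.4398, 0.0912, 0.0444]
eef_rot: [180.0, -0.2, -144.2]
contact_force: [-5.5, -3.6, 3.6]
gripper_width: 0.0001
gripper_force: 3.0
```

```bash
python3 go.py
```

```text
t 21.23 pos [0.4398 0.0912 0.0444] rot [ 180.    -0.2 -144.2] F [-5.5 -3.6  3.6] w 0.0001 j [ 37.  13. -41.  -0. -36. -91.]
```

```bash
cat > hd.py <<'E'
import sys
from plant import r
from h import *
np.set_printoptions(precision=4,suppress=True)
def meas(S):
    x,y,w,h=300,120,160,130
    im=cv2.resize(S["image"][y:y+h,x:x+w],None,fx=4,fy=4,interpolation=cv2.INTER_CUBIC);hsv=cv2.cvtColor(im,cv2.COLOR_BGR2HSV)
    m=((hsv[...,1]<95)&(hsv[...,2]>105)).astype(np.uint8)
    for k in cv2.findContours(m,0,1)[0]:
        if cv2.contourArea(k)>300:
            p=(k.reshape(-1,2)+.5)/4-.5+[x,y];W=plane(S,p,.036)[:,:2];V=W-[.5527,.0440];d=np.linalg.norm(V,axis=1)
            print("blob px",p.min(0),p.max(0),"dist %.3f..%.3f"%(d.min(),d.max()))
            for lo in(.08,.1,.12,.14,.16,.18,.2,.22):
                s=abs(d-lo)<.004
                if s.any():a=np.degrees(np.arctan2(V[s,1],V[s,0]))%360;print("  d",lo,"ang %.1f..%.1f mid %.1f"%(a.min(),a.max(),(a.min()+a.max())/2))
if __name__=="__main__":
    for n in sys.argv[1:]:
        if n.startswith("+"):
            n=n[1:];np.savez(n+".npz",**r.capture("scene"))
        print(n);meas(load(n))
E
python3 hd.py scene2 scene3 +scene5;python3 go.py
```

```text
scene2
blob px [299.625 201.125] [401.625 229.625] dist 0.020..0.224
  d 0.08 ang 123.6..163.2 mid 143.4
  d 0.1 ang 127.7..157.7 mid 142.7
  d 0.12 ang 131.9..167.5 mid 149.7
  d 0.14 ang 134.4..153.6 mid 144.0
  d 0.16 ang 136.3..151.7 mid 144.0
  d 0.18 ang 137.4..150.7 mid 144.0
  d 0.2 ang 138.0..149.6 mid 143.8
  d 0.22 ang 140.4..148.7 mid 144.5
blob px [342.125 170.625] [380.875 195.125] dist 0.152..0.335
  d 0.16 ang 184.7..190.0 mid 187.4
  d 0.18 ang 185.7..188.0 mid 186.9
  d 0.2 ang 189.7..202.9 mid 196.3
  d 0.22 ang 192.3..204.8 mid 198.5
blob px [430.375 170.375] [439.875 177.625] dist 0.426..0.469
blob px [342.875 132.625] [349.125 151.625] dist 0.403..0.559
blob px [417.375 130.125] [457.625 139.875] dist 0.669..0.782
blob px [362.375 124.125] [374.875 151.625] dist 0.431..0.676
blob px [338.125 123.875] [344.875 132.625] dist 0.553..0.631
scene3
blob px [299.625 190.625] [400.375 229.375] dist 0.020..0.225
  d 0.08 ang 126.1..236.0 mid 181.1
  d 0.1 ang 130.4..245.6 mid 188.0
  d 0.12 ang 134.6..233.9 mid 184.3
  d 0.14 ang 138.2..154.0 mid 146.1
  d 0.16 ang 139.5
[... 764 characters left out ...]
.172.7 mid 154.9
  d 0.2 ang 137.9..149.6 mid 143.8
  d 0.22 ang 139.5..148.7 mid 144.1
blob px [374.625 190.375] [400.625 202.375] dist 0.215..0.284
  d 0.22 ang 172.6..176.9 mid 174.7
blob px [319.375 179.625] [327.375 192.375] dist 0.129..0.200
  d 0.14 ang 212.2..216.8 mid 214.5
  d 0.16 ang 212.8..218.0 mid 215.4
  d 0.18 ang 213.7..220.6 mid 217.1
  d 0.2 ang 216.1..220.8 mid 218.5
blob px [429.125 170.375] [439.875 177.625] dist 0.426..0.472
blob px [339.375 143.125] [371.375 180.125] dist 0.235..0.470
blob px [418.875 131.125] [457.875 139.875] dist 0.669..0.787
t 21.27 pos [0.4402 0.0915 0.0445] rot [ 180.    -0.2 -144.2] F [-5.3 -2.2  2.9] w 0.0009 j [ 37.  13. -41.  -0. -36. -91.]
```

send_rows --steps '[{"dp":[-4.6,2.6,0],"roll":0.044,"jaw":0},{"dp":[-9.4,5.1,0],"roll":0.087,"jaw":0},{"dp":[-14.2,7.3,0],"roll":0.131,"jaw":0},{"dp":[-19.1,9.4,0],"roll":0.175,"jaw":0}]'

```text
time_s: 21.78
tcp_pos: [0.45, 0.1102, 0.0444]
eef_rot: [-180.0, -0.2, -154.4]
contact_force: [-4.5, -3.1, 3.3]
gripper_width: 0.0004
gripper_force: 2.7
```

```bash
python3 hd.py +scene6 | head -10;python3 go.py
```

```text
scene6
blob px [299.625 199.625] [405.625 230.375] dist 0.024..0.226
  d 0.08 ang 110.4..151.7 mid 131.1
  d 0.1 ang 116.4..151.2 mid 133.8
  d 0.12 ang 121.9..167.8 mid 144.9
  d 0.14 ang 123.8..178.5 mid 151.1
  d 0.16 ang 125.7..167.9 mid 146.8
  d 0.18 ang 126.6..139.8 mid 133.2
  d 0.2 ang 127.9..139.5 mid 133.7
  d 0.22 ang 128.8..138.9 mid 133.9
t 21.82 pos [0.4507 0.1109 0.0445] rot [-180.    -0.2 -154.5] F [-5.6  0.1  2.7] w 0.0006 j [  38.   14.  -39.   -0.  -37. -103.]
```

send_rows --steps '[{"dp":[-4.6,2.6,0],"roll":0.044,"jaw":0},{"dp":[-9.4,5.1,0],"roll":0.087,"jaw":0},{"dp":[-14.2,7.3,0],"roll":0.131,"jaw":0},{"dp":[-19.1,9.4,0],"roll":0.175,"jaw":0}]'

```text
time_s: 22.32
tcp_pos: [0.4634, 0.1272, 0.0445]
eef_rot: [-180.0, -0.2, -164.3]
contact_force: [-5.2, -1.4, 2.0]
gripper_width: 0.0007
gripper_force: 2.6
```

send_rows --steps '[{"dp":[-2.3,1.3,0],"roll":0.022,"jaw":0},{"dp":[-4.6,2.6,0],"roll":0.044,"jaw":0},{"dp":[-7,3.9,0],"roll":0.065,"jaw":0},{"dp":[-9.4,5.1,0],"roll":0.087,"jaw":0}]'

```text
time_s: 22.82
tcp_pos: [0.4726, 0.1356, 0.0449]
eef_rot: [180.0, 0.0, -169.3]
contact_force: [-3.9, 0.4, -0.7]
gripper_width: 0.0004
gripper_force: 1.7
```

```bash
python3 hd.py +scene7 | head -10;python3 go.py
```

```text
scene7
blob px [299.625 202.125] [405.375 244.875] dist 0.022..0.226
  d 0.08 ang 95.6..132.7 mid 114.2
  d 0.1 ang 99.5..137.2 mid 118.3
  d 0.12 ang 105.7..164.2 mid 135.0
  d 0.14 ang 108.1..153.4 mid 130.7
  d 0.16 ang 109.6..124.0 mid 116.8
  d 0.18 ang 110.8..123.7 mid 117.3
  d 0.2 ang 111.9..123.4 mid 117.6
  d 0.22 ang 112.6..122.7 mid 117.7
t 22.88 pos [0.4729 0.1359 0.045 ] rot [ 180.     0.  -169.4] F [-3.2  0.6 -0.4] w 0.0003 j [  39.   16.  -36.    0.  -38. -118.]
```

send_rows --steps '[{"dp":[-1.5,0.9,0],"roll":0.014,"jaw":0},{"dp":[-3,1.7,0],"roll":0.029,"jaw":0},{"dp":[-4.6,2.6,0],"roll":0.044,"jaw":0}]'

```text
time_s: 23.25
tcp_pos: [0.4765, 0.1389, 0.0449]
eef_rot: [180.0, 0.0, -171.8]
contact_force: [-3.7, -0.5, 0.2]
gripper_width: 0.0
gripper_force: 1.6
```

send_rows --steps '[{"dp":[-0.9,0.5,0],"roll":0.009,"jaw":0},{"dp":[-1.8,1.1,0],"roll":0.017,"jaw":0},{"dp":[-1.8,1.1,0],"roll":0.017,"jaw":0}]'

```text
time_s: 23.62
tcp_pos: [0.4782, 0.1402, 0.0449]
eef_rot: [180.0, 0.0, -172.7]
contact_force: [-2.8, -0.1, 0.2]
gripper_width: 0.0004
gripper_force: 1.3
```

```bash
python3 hd.py +scene8 | sed -n 7,10p;python3 go.py
```

```text
d 0.16 ang 106.1..120.3 mid 113.2
  d 0.18 ang 107.4..120.1 mid 113.8
  d 0.2 ang 108.9..120.0 mid 114.4
  d 0.22 ang 108.9..119.3 mid 114.1
t 23.68 pos [0.4782 0.1402 0.045 ] rot [ 180.     0.  -172.7] F [-3.1  0.2 -0.5] w 0.0006 j [  39.   17.  -35.    0.  -38. -122.]
```

send_rows --steps '[{"dp":[-0.9,0.5,0],"roll":0.009,"jaw":0},{"dp":[-1.8,1.1,0],"roll":0.017,"jaw":0},{"dp":[-2.2,1.3,0],"roll":0.021,"jaw":0}]'

```text
time_s: 24.05
tcp_pos: [0.4801, 0.1417, 0.0449]
eef_rot: [-180.0, 0.0, -174.0]
contact_force: [-3.7, 0.2, -1.0]
gripper_width: 0.0005
gripper_force: 1.6
```

send_rows --steps '[{"dp":[-0.9,0.5,0],"roll":0.009,"jaw":0},{"dp":[-0.9,0.5,0],"roll":0.009,"jaw":0}]'

```text
time_s: 24.3
tcp_pos: [0.4811, 0.1424, 0.0449]
eef_rot: [180.0, 0.0, -174.5]
contact_force: [-3.0, 0.2, -1.1]
gripper_width: 0.0002
gripper_force: 1.4
```

send_rows --steps '[{"dp":[-0.75,0.4,0],"roll":0.007,"jaw":0},{"dp":[-1.5,0.85,0],"roll":0.014,"jaw":0},{"dp":[-1.5,0.85,0],"roll":0.014,"jaw":0}]'

```text
time_s: 24.68
tcp_pos: [0.4824, 0.1434, 0.045]
eef_rot: [180.0, 0.0, -175.3]
contact_force: [-3.1, 0.0, -0.6]
gripper_width: 0.0005
gripper_force: 1.4
```

send_rows --steps '[{"dp":[-0.75,0.4,0],"roll":0.007,"jaw":0},{"dp":[-1.5,0.85,0],"roll":0.014,"jaw":0},{"dp":[-1.5,0.85,0],"roll":0.014,"jaw":0}]'

```text
time_s: 25.05
tcp_pos: [0.4839, 0.1443, 0.0449]
eef_rot: [180.0, 0.0, -176.1]
contact_force: [-4.1, 1.2, 0.0]
gripper_width: 0.0006
gripper_force: 1.4
```

send_rows --steps '[{"dp":[-0.75,0.4,0],"roll":0.007,"jaw":0},{"dp":[-1.5,0.85,0],"roll":0.014,"jaw":0},{"dp":[-1.5,0.85,0],"roll":0.014,"jaw":0}]'

```text
time_s: 25.42
tcp_pos: [0.4853, 0.1453, 0.0449]
eef_rot: [180.0, 0.0, -176.9]
contact_force: [-3.6, 0.3, -0.1]
gripper_width: -0.0
gripper_force: 1.4
```

send_rows --steps '[{"dp":[-0.75,0.4,0],"roll":0.007,"jaw":0},{"dp":[-1.5,0.85,0],"roll":0.014,"jaw":0},{"dp":[-1.5,0.85,0],"roll":0.014,"jaw":0}]'

```text
time_s: 25.8
tcp_pos: [0.4868, 0.1462, 0.045]
eef_rot: [180.0, 0.0, -177.7]
contact_force: [-3.3, 1.3, -0.9]
gripper_width: 0.0005
gripper_force: 1.4
```

send_rows --steps '[{"dp":[-0.75,0.4,0],"roll":0.007,"jaw":0},{"dp":[-1.5,0.85,0],"roll":0.014,"jaw":0},{"dp":[-1.5,0.85,0],"roll":0.014,"jaw":0}]'

```text
time_s: 26.18
tcp_pos: [0.4882, 0.1471, 0.0449]
eef_rot: [180.0, 0.0, -178.5]
contact_force: [-2.9, 0.8, -0.6]
gripper_width: 0.0006
gripper_force: 1.4
```

```bash
python3 hd.py +scene9 | sed -n 6,10p;python3 go.py
```

```text
blob px [299.625 201.875] [401.875 249.375] dist 0.021..0.227
  d 0.08 ang 87.4..121.5 mid 104.5
  d 0.1 ang 91.6..130.0 mid 110.8
  d 0.12 ang 96.9..124.4 mid 110.7
  d 0.14 ang 99.1..108.6 mid 103.9
t 26.23 pos [0.4882 0.1471 0.045 ] rot [ 180.     0.  -178.5] F [-3.2  0.7 -1. ] w 0.0004 j [  39.   18.  -34.    0.  -39. -127.]
```

send_rows --steps '[{"dp":[-0.75,0.4,0],"roll":0.007,"jaw":0},{"dp":[-1.5,0.85,0],"roll":0.014,"jaw":0},{"dp":[-1.5,0.85,0],"roll":0.014,"jaw":0}]'

```text
time_s: 26.6
tcp_pos: [0.4897, 0.148, 0.0449]
eef_rot: [180.0, 0.0, -179.3]
contact_force: [-3.9, 0.8, 0.0]
gripper_width: 0.0003
gripper_force: 1.4
```

send_rows --steps '[{"dp":[-0.8,0.45,0],"roll":0.008,"jaw":0},{"dp":[-1.65,0.95,0],"roll":0.016,"jaw":0},{"dp":[-1.65,0.95,0],"roll":0.016,"jaw":0}]'

```text
time_s: 26.98
tcp_pos: [0.4914, 0.149, 0.045]
eef_rot: [180.0, 0.0, 179.8]
contact_force: [-2.4, 0.4, -0.0]
gripper_width: 0.0007
gripper_force: 1.4
```

send_rows --steps '[{"dp":[-0.8,0.45,0],"roll":0.008,"jaw":0},{"dp":[-1.65,0.95,0],"roll":0.016,"jaw":0},{"dp":[-1.65,0.95,0],"roll":0.016,"jaw":0}]'

```text
time_s: 27.35
tcp_pos: [0.493, 0.1499, 0.0449]
eef_rot: [180.0, 0.0, 178.9]
contact_force: [-3.1, 0.8, 0.3]
gripper_width: 0.0005
gripper_force: 1.4
```

send_rows --steps '[{"dp":[-0.9,0.5,0],"roll":0.009,"jaw":0},{"dp":[-1.8,1.1,0],"roll":0.0175,"jaw":0},{"dp":[-1.8,1.1,0],"roll":0.0175,"jaw":0}]'

```text
time_s: 27.72
tcp_pos: [0.4948, 0.151, 0.0449]
eef_rot: [180.0, 0.0, 177.9]
contact_force: [-2.8, 1.6, -0.7]
gripper_width: 0.0007
gripper_force: 1.4
```

send_rows --steps '[{"dp":[-0.9,0.5,0],"roll":0.009,"jaw":0},{"dp":[-1.8,1.1,0],"roll":0.0175,"jaw":0},{"dp":[-1.8,1.1,0],"roll":0.0175,"jaw":0}]'

```text
time_s: 28.1
tcp_pos: [0.4967, 0.152, 0.045]
eef_rot: [180.0, 0.0, 176.9]
contact_force: [-3.5, 0.8, -0.2]
gripper_width: 0.0006
gripper_force: 1.4
```

```bash
python3 - <<'E'
from plant import r
import cv2,numpy as np
from hd import meas
from h import *
c=r.capture("scene");np.savez("scene10.npz",**c);t=r.capture("top");np.savez("top10.npz",**t)
meas(load("scene10"))
a=cv2.resize(t["image"][190:310,205:305],(400,480),interpolation=cv2.INTER_CUBIC);b=cv2.resize(c["image"][165:245,268:348],(400,400),interpolation=cv2.INTER_CUBIC)
b=cv2.copyMakeBorder(b,0,80,0,0,cv2.BORDER_CONSTANT);cv2.imwrite("pics/s10.png",np.hstack([a,b]))
E
python3 go.py
```

```text
blob px [378.625 209.625] [408.625 230.875] dist 0.161..0.251
  d 0.16 ang 123.4..140.0 mid 131.7
  d 0.18 ang 127.3..140.3 mid 133.8
  d 0.2 ang 133.5..143.9 mid 138.7
  d 0.22 ang 138.4..147.6 mid 143.0
blob px [299.625 201.875] [398.125 249.375] dist 0.021..0.220
  d 0.08 ang 84.1..116.3 mid 100.2
  d 0.1 ang 86.5..113.6 mid 100.0
  d 0.12 ang 92.6..104.2 mid 98.4
  d 0.14 ang 94.6..111.1 mid 102.9
  d 0.16 ang 96.3..109.8 mid 103.0
  d 0.18 ang 97.4..109.8 mid 103.6
  d 0.2 ang 102.9..109.2 mid 106.1
  d 0.22 ang 107.1..108.8 mid 108.0
blob px [323.875 183.375] [331.875 197.375] dist 0.108..0.179
  d 0.12 ang 202.7..210.9 mid 206.8
  d 0.14 ang 205.9..212.4 mid 209.1
  d 0.16 ang 208.2..215.3 mid 211.8
  d 0.18 ang 215.4..216.2 mid 215.8
blob px [375.875 176.125] [380.875 192.375] dist 0.223..0.305
  d 0.22 ang 176.5..176.9 mid 176.7
blob px [430.375 170.125] [439.875 177.875] dist 0.425..0.474
blob px [340.375 160.625] [367.875 197.625] dist 0.172..0.346
  d 0.18 ang 175.4..193.7 mid 184.6
  d 0.2 ang 179.9..201.9 mid 190.9
  d 0.22 ang 183.9..201.3 mid 192.6
blob px [417.125 130.125] [457.875 139.875] dist 0.669..0.789
t 28.20 pos [0.4966 0.152  0.045 ] rot [180.    0.  176.9] F [-3.3  1.2 -0.6] w 0.0004 j [  39.   18.  -33.    0.  -39. -132.]
```

send_rows --steps '[{"dp":[-1,0.55,0],"roll":0.0095,"jaw":0},{"dp":[-2,1.15,0],"roll":0.019,"jaw":0},{"dp":[-2,1.15,0],"roll":0.019,"jaw":0}]'

```text
time_s: 28.58
tcp_pos: [0.4987, 0.153, 0.0449]
eef_rot: [180.0, 0.0, 175.8]
contact_force: [-2.3, 0.9, -0.1]
gripper_width: 0.0008
gripper_force: 1.5
```

send_rows --steps '[{"dp":[-1,0.55,0],"roll":0.0095,"jaw":0},{"dp":[-2,1.15,0],"roll":0.019,"jaw":0},{"dp":[-2,1.15,0],"roll":0.019,"jaw":0}]'

```text
time_s: 28.95
tcp_pos: [0.4997, 0.1536, 0.0447]
eef_rot: [-179.9, -0.1, 174.7]
contact_force: [-6.9, 1.2, 1.2]
gripper_width: 0.0006
gripper_force: 3.3
```

send_rows --steps '[{"dp":[0,0,0],"roll":0,"jaw":0},{"dp":[-0.2,0.1,0],"roll":0.002,"jaw":0},{"dp":[-0.2,0.1,0],"roll":0.002,"jaw":0}]'

```text
time_s: 29.32
tcp_pos: [0.4997, 0.1536, 0.0447]
eef_rot: [-179.9, -0.1, 174.6]
contact_force: [-7.6, 2.1, 1.5]
gripper_width: 0.0002
gripper_force: 3.6
```

```bash
python3 hd.py +scene11 | grep "d 0.1\|blob" | head -8;python3 go.py
```

```text
blob px [376.375 211.625] [407.625 232.375] dist 0.156..0.245
  d 0.16 ang 120.6..140.3 mid 130.5
  d 0.18 ang 125.9..139.6 mid 132.8
blob px [299.625 201.875] [396.125 249.375] dist 0.022..0.216
  d 0.1 ang 85.6..112.5 mid 99.0
  d 0.12 ang 91.2..102.7 mid 97.0
  d 0.14 ang 93.2..108.4 mid 100.8
  d 0.16 ang 94.7..108.4 mid 101.6
t 29.38 pos [0.4997 0.1536 0.0446] rot [-1.799e+02 -1.000e-01  1.746e+02] F [-7.8  0.5  1.3] w 0.0005 j [  39.   19.  -32.   -0.  -39. -134.]
```

Firm stop: the TCP stays put while the force rises to about 7.8 N, roughly 0.9 N m. I'll back off and retreat.

send_rows --steps '[{"dp":[4,-2.3,0],"roll":0,"jaw":0},{"dp":[10,-5.5,0],"roll":0,"jaw":0},{"dp":[20,-11,0],"roll":0,"jaw":0},{"dp":[20,-11,-30],"roll":0,"jaw":0},{"dp":[20,-11,-80],"roll":0,"jaw":0}]'

```text
time_s: 30.0
tcp_pos: [0.4785, 0.144, 0.1246]
eef_rot: [-179.9, -0.1, 174.6]
contact_force: [0.2, 0.9, 0.0]
gripper_width: 0.0004
gripper_force: 0.0
```

```bash
python3 go.py .42 -.12 .17 176
```

```text
t 30.00 pos [0.4785 0.144  0.1246] rot [-1.799e+02 -1.000e-01  1.746e+02] F [0.2 0.9 0. ] w 0.0004 j [  39.   11.  -30.   -0.  -50. -135.]
dp [  33.4 -268.5  -44.6] roll -0.025
```

send_rows --steps '[{"dp":[33,-268,-45],"roll":0,"jaw":0},{"dp":[33,-268,-45],"roll":0,"jaw":0},{"dp":[33,-268,-45],"roll":0,"jaw":0},{"dp":[33,-268,-45],"roll":0,"jaw":0},{"dp":[33,-268,-45],"roll":0,"jaw":0}]'

```text
time_s: 30.62
tcp_pos: [0.4204, -0.1211, 0.1707]
eef_rot: [180.0, 0.1, 174.4]
contact_force: [0.8, 0.9, -0.1]
gripper_width: 0.0006
gripper_force: 0.0
```

```bash
python3 go.py; python3 - <<'E'
from plant import r
import cv2,numpy as np
c=r.capture("scene");t=r.capture("top");np.savez("top12.npz",**t)
a=cv2.resize(t["image"][190:290,215:315],(400,400),interpolation=cv2.INTER_CUBIC);b=cv2.resize(c["image"][165:265,268:368],(400,400),interpolation=cv2.INTER_CUBIC)
cv2.imwrite("pics/end.png",np.hstack([a,b]))
E
python3 hd.py +scene12|grep "d 0\|blob"|head -9
```

```text
t 30.62 pos [ 0.4204 -0.1211  0.1707] rot [1.800e+02 1.000e-01 1.744e+02] F [ 0.8  0.9 -0.1] w 0.0006 j [  10.    1.  -34.    0.  -55. -106.]
blob px [299.625 201.125] [396.875 249.375] dist 0.021..0.218
  d 0.08 ang 83.9..237.0 mid 160.4
  d 0.1 ang 86.6..115.4 mid 101.0
  d 0.12 ang 92.0..110.7 mid 101.4
  d 0.14 ang 93.8..109.5 mid 101.7
  d 0.16 ang 95.1..109.0 mid 102.0
  d 0.18 ang 97.4..108.6 mid 103.0
  d 0.2 ang 102.9..108.3 mid 105.6
  d 0.22 ang 107.1..107.8 mid 107.5
```

View pics/end.png

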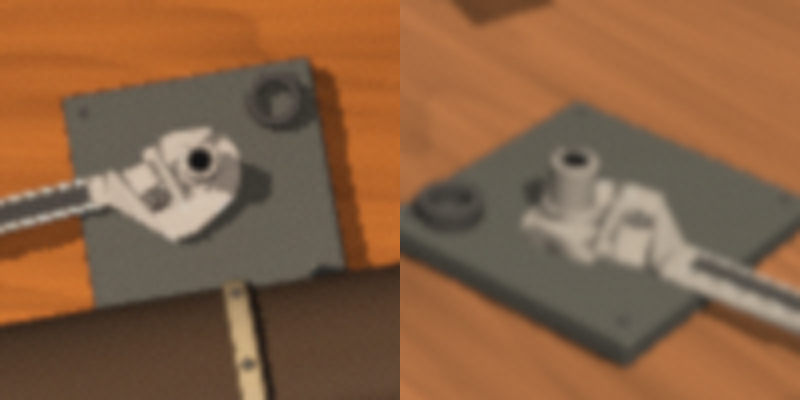

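The final picture shows the wrench lying flat around the socket, with the bore at crop (200,160) and the handle pointing left. The collar is untouched at (278,100) and the arm is clear, so I'm handing in.

```bash
python3 -c "
from plant import r
print(r.close_job())"
```

```text
the job is handed in; nothing more can be done
None
```

The job is handed in, with no verdict shown: the jaws were rolled down until the worm stalled, and the socket was turned about 46° clockwise to a firm stop at about 7.8 N. The wrench was left lying on the hexagon with the arm clear.

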